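Make up the alignment jig: stepped rings and a fresh reference module

TASK

Make up the optical alignment jig for the particle sizer. Swing its locking lever open, take the old reference module out of the socket and leave it in the black dish, drop the new module from the bench fully down into the socket and swing the lever shut over it again. Also thread every loose spacer ring on the bench down the jig's stepped post, widest first, until each lies flat and fully home on the step that fits its bore (there may be fewer rings than steps); leave the other things on the bench alone.

Things in the scene. Friction and masses are not known exactly. Their poses are not given: they have to be found in the camera images.
- jig: aluminium jig, fixed to the bench; base plate 110 x 250 x 8 mm (its x, y, z), origin at the centre of its underside. Stepped post at jig (0, +60) mm, 58 mm tall over the bench: four steps each 10 mm high, diameters 46, 38, 30, 22 mm upward, tops bevelled 1.5 mm, then a 6 mm tapered nose. Socket centre at (0, -55), lever pivot at (0, -95)
- seat1 (a point): centre of the seat of ring1 on the post's axis, 12 mm above the bench; the step above it is 46 mm in diameter. Axes as the jig's
- seat2 (a point): centre of the seat of ring2 on the post's axis, 22 mm above the bench; the step above it is 38 mm in diameter. Axes as the jig's
- seat3 (a point): centre of the seat of ring3 on the post's axis, 32 mm above the bench; the step above it is 30 mm in diameter. Axes as the jig's
- seat4 (a point): centre of the seat of ring4 on the post's axis, 42 mm above the bench; the step above it is 22 mm in diameter. Axes as the jig's
- ring1: loose steel spacer ring, outer diameter 66, bore 49, 8 mm high (it fits the 46 mm step and stops on the wider shoulder below it); starts flat on the bench at the left; origin at the centre of its underside, z its axis. May be absent
- ring2: loose steel spacer ring, outer diameter 58, bore 41, 8 mm high (it fits the 38 mm step and stops on the wider shoulder below it); starts flat on the bench at the left; origin at the centre of its underside, z its axis. May be absent
- ring3: loose steel spacer ring, outer diameter 50, bore 33, 8 mm high (it fits the 30 mm step and stops on the wider shoulder below it); starts flat on the bench at the left; origin at the centre of its underside, z its axis. May be absent
- ring4: loose steel spacer ring, outer diameter 42, bore 25, 8 mm high (it fits the 22 mm step and stops on the wider shoulder below it); starts flat on the bench at the left; origin at the centre of its underside, z its axis. May be absent
- socket_floor (a point): centre of the pocket's floor, 8 mm above the bench; the pocket, open above, is 26.5 x 38.5 mm (jig x, y) and 12 mm deep in a grey block 60 x 58 mm whose top is 20 mm above the bench, mouth bevelled 2 mm; axes as the jig's
- old_module: white block 24 x 36 x 30 mm (x, y, z), origin at the centre of its underside; starts in the socket under the shut lever, standing 18 mm out of it
- new_module: identical white block 24 x 36 x 30 mm (x, y, z), origin at the centre of its underside; starts standing on the bench. It fits the socket either way round (long side along the jig's y)
- dish: black dish, fixed, 128 x 103 x 18 mm (its x, y, z), shallow recess about 7 mm above the bench, origin at the centre of its underside
- lever (a joint): angle of the locking lever about its vertical pivot: 0 = shut (arm along jig +y, over the module's top with 2 mm to spare), grows to its stop at 1.75 rad as the knob is drawn toward jig -x (counter-clockwise from above). Light friction (1 N at the knob), stays where left. Arm 12 mm wide, 40 to 46 mm above the bench
- lever_knob (a point): middle of the upright black knob at the lever's end: 13 mm in diameter, from 45 to 71 mm above the bench, this point at 58 mm; 66 mm from the pivot
- lever_pivot (a point): point on the pivot's vertical axis, at the lever's underside, 40 mm above the bench
- bead_jar: bystander: jar with black lid, 52 mm wide, 65 mm high, origin at the centre of its underside; it stands near the tall instruments at the right (about x over 0.45, y below -0.2 m, taller than 0.2 m), which the arm must draw in to pass
- window_ring: bystander: small black window ring 44 mm wide, 12 mm high
- tweezers: bystander: steel tweezers 111 mm long lying flat
Mind the look-alikes: they are no part of the job. Leave any pink look-alike of the dish alone.

How it is judged:
On the way, in this order (a step that is already met when the one before it is completed fails the run):
1. the lever is swung open (value of joint lever above 1 rad), for 0.2 s.
2. the old module lies in the dish (horizontal distance between old_module and dish below 0.045 m and height (world z) of old_module below 0.04 m and contact force between old_module and the fingers below 0.05 N), for 0.2 s.
3. the new module is fully down in the socket (horizontal distance between new_module and socket_floor below 0.003 m and z of new_module in the frame of socket_floor below 0.002 m and angle between new_module's own z axis and vertical below 0.08 rad), for 0.2 s.
4. the lever is swung shut over it (value of joint lever below 0.12 rad), for 0.2 s.
At the end, for the whole second after the job is handed in: Each ring present rests flat on its own seat: 4 mm from the post's axis and 2 mm above the seat at most; new module upright, 3 mm from the socket's centre and 2 mm off its floor at most; lever within 0.12 rad of shut; old module at rest in the dish, within 45 mm of its centre (all of step 3 and horizontal distance between ring1 and seat1 below 0.004 m and z of ring1 in the frame of seat1 between -0.003 and 0.002 m and angle between each of ring1, ring2, ring3, ring4's own z axis and vertical below 0.08 rad and linear speed of each of ring1, ring2, ring3, ring4, old_module below 0.02 m/s and horizontal distance between ring2 and seat2 below 0.004 m and z of ring2 in the frame of seat2 between -0.003 and 0.002 m and horizontal distance between ring3 and seat3 below 0.004 m and z of ring3 in the frame of seat3 between -0.003 and 0.002 m and horizontal distance between ring4 and seat4 below 0.004 m and z of ring4 in the frame of seat4 between -0.003 and 0.002 m and horizontal distance between old_module and dish below 0.045 m and height (world z) of old_module below 0.04 m and value of joint lever below 0.12 rad); the robot touches nothing.
It fails at once if the jar is disturbed (moved more than 30 mm) (distance of bead_jar from where it was at the start of the episode above 0.03 m).
It fails at once if the window ring is disturbed (moved more than 30 mm) (distance of window_ring from where it was at the start of the episode above 0.03 m).
It fails at once if the tweezers is disturbed (moved more than 30 mm) (distance of tweezers from where it was at the start of the episode above 0.03 m).
Of ring1, ring2, ring3, ring4 only 3 to 4 are there at a start; the rules pass over those that are not, and their reading is None.
At some moment in a run one of new_module, ring1, ring2, ring3, ring4 may be knocked a few centimetres aside while the robot is not near it.
Once in a run the grip may slacken for a moment while it holds something.
It also fails if it takes over 210 s, if anything falls off the work surface, if the arm or the gripper's body presses on something with over 40 N, if the wrist force passes 120 N, or if a joint passes its speed limit or range.

ROBOT

A 6-joint arm with a two-finger parallel gripper is mounted at the origin on a cart in front of the work surface, level with it; the furniture and walls round the work are solid. World frame = base frame: x ahead of the robot, y to its left, z up, the work surface at z = 0. Lengths are in m, angles in rad, forces in N, time in s.
With the tool pointing down it reaches from about 0.35 to 0.775 m from the base axis. Payload 7.3 kg.
Tool frame: the origin (TCP) lies at the very end of the fingers, on their centre line; the grasp point (between the pads) lies 19 mm behind it; z points along the fingers, y is the line along which they close (so a half turn about z gives the same grasp; the last joint's range is limited). The gripper opens to 92 mm and grips with 3 to 60 N. Pads are 19 mm wide; open, the fingers measure 130 mm over their backs; the gripper's body (75 mm by 190 mm) begins 47 mm behind the grasp point.
Start: joints at [-1.319, 0.342, 1.524, -0, 1.275, -0.146], TCP at [0.203, -0.484, 0.227] pointing down, gripper open.
Joint ranges: [-2.53, 2.53], [-0.77, 2.02], [0.04, 2.7], [-1, 4.14], [0.28, 2.66], [-3.11, 3.11]. Speed limits (rad/s): [2.57, 2.57, 3.14, 3.14, 3.14, 3.14].

INTERFACE

Orientations are given as [roll, pitch, yaw] about the fixed x, y, z axes, in that order (R = Rz(yaw) Ry(pitch) Rx(roll)).
In Python, from cell import observe, read_camera, get_calibration, hand_in, search_frame gives the robot as it stands.
- The arm moves only by the tool step_arm, never from a script. Its argument "commands" is a list of rows, each an object with "translation": the shift along the tool's x, y, z in mm, a list of three; "roll": the turn about the tool's z in rad. In form: [{"translation": [x, y, z], "roll": roll}, ...]. A call has 1 to 20 rows; each row shifts and turns the commanded pose from where the row before left it, along the tool's axes as they then stand; what a row does not reach is not made up. A row lasts 1/12 s, in which the tool goes at most 41.7 mm and 7.16 degrees, less where a joint would pass 70% of its speed; a pose out of reach is approached as far as the arm can. A call is refused whole if a number of a shift passes 41.7 or a number of a turn 0.125, either way. A call with a gripper value outside its range is refused whole. "fingers" is the opening, from 0 (shut) to 1 (fully open), set as the call begins (left out, the last holds). The fingers move at their own pace and stop on an object; "grip_force" is the grip in N (left out, the last holds). Time passes only in rows, so rows that do not move let the fingers close. It gives the time, the measured TCP pose, the force, the opening and the grip force at its end, in the units of the state.
- observe(): the state, without advancing time (a new reading comes with each control period).
- read_camera(name): name is "side" or "top"; returns the picture (480x640x3 uint8, red, green, blue); there is no depth.
- get_calibration(name): a dict with "camera_matrix" (3x3 intrinsics, pixels), "world_from_camera" (4x4, takes a point from camera to world coordinates). Camera axes: x right, y up, looking along -z (the intrinsics and any distortion apply to the point x, -y, -z); pixel columns grow to the right and rows downward; lengths in m; the calibration is good to about 2 mm. A picture is of the moment at which its call begins. get_calibration takes no time and is no camera call.
- hand_in(): hands the job in; it is judged then, once.
Trained networks look in the newest picture that a camera, given by its name, has taken for a name from the list of things; names that differ only in an ending like _2 or _b are one class to them, and where a whole thing is asked for, a point or a joint stands for the part that bears it (a point fixed in the world has none). Each returns a list of dicts, best first, with "confidence" (0 to 1); they miss things now and then, are a little off and sometimes report something else, mostly with a low value. They report only what shows in the picture. A call takes as long as a camera call. They do not tell look-alikes from the thing itself.
- search_frame(camera, name): "at" ([x, y, z] in m, in world coordinates, good to about 4 mm: the middle of the surface that is visible of it).
The state is a dict: "time": time; "qpos": joint angles; "qvel": joint speeds; "joint_efforts": joint torques, N m; "tool_pos": TCP position; "tool_rot": TCP orientation; "contact_force": force on the tool from outside, world axes, zero at the start; "torque": the same for the moment, N m; "opening": finger opening in m; "grip_force": force on a finger pad.
Only numpy, scipy, OpenCV 4.12 (cv2) and the standard library are available. Lean on these libraries where they do the work, as an engineer would, in place of code of your own. Each camera call takes 0.05 s, during which the arm holds its last target. There are 200 camera calls.

## Working session

There is one attempt and no reset: what is moved stays moved. The work goes in short steps, Python scripts to look and compute and a tool call to move; the robot and the scene stay as the last step left them, time stands still between calls to the robot, and variables do not carry over. Pictures are saved under pics/ and viewed, at most 14 in all, crops included, and the job is handed in when it is done.

Besides the shell and the picture viewer there is one more tool, called after "Request:" as name(argument=value, ...), one argument or row to a line, values as JSON. step_arm: Moves the arm, as the interface text tells. Its arguments: {"type":"object","properties":{"commands":{"type":"array"},"fingers":{"type":"number"},"grip_force":{"type":"number"}},"required":["commands"]}

```bash
mkdir -p pics; ls; cat > h.py <<'E'
import numpy as np, cv2
from cell import *
def snap(c,f):
    im=read_camera(c); cv2.imwrite('pics/'+f,im[:,:,::-1]); return im
def ray(c,u,v,z):
    k=get_calibration(c);K=np.array(k['camera_matrix']);T=np.array(k['world_from_camera'])
    d=np.linalg.inv(K)@[u,v,1];d=T[:3,:3]@[d[0],-d[1],-d[2]];o=T[:3,3]
    return o+d*(z-o[2])/d[2]
def pix(c,p):
    k=get_calibration(c);K=np.array(k['camera_matrix']);T=np.array(k['world_from_camera'])
    q=T[:3,:3].T@(np.array(p)-T[:3,3]);q=K@[q[0],-q[1],-q[2]];return (q[:2]/q[2]).round(1)
E
python3 - <<'E'
from h import *
print(observe()); 
for c in('top','side'):
    k=get_calibration(c);print(k)
    snap(c,c+'0.png')
    for n in['jig','ring1','ring2','ring3','ring4','old_module','new_module','dish','lever','lever_knob','bead_jar','window_ring','tweezers']:
        print(c,n,[(np.round(r['at'],3).tolist(),round(r['confidence'],2)) for r in search_frame(c,n)[:4]])
E
```

```text
pics
{'time': 0.0, 'qpos': array([-1.31899324e+00,  3.42721480e-01,  1.52503994e+00,  1.30297835e-06,
        1.27537238e+00, -1.45996616e-01]), 'qvel': array([-0.00114047, -0.0004006 , -0.00114444,  0.00098132,  0.00024004,
       -0.00041317]), 'joint_efforts': array([-3.87607565e-05, -4.31239772e+01, -2.44225395e+01,  7.15652341e-02,
        5.58597723e-02, -1.32559417e-04]), 'tool_pos': array([ 0.20329945, -0.4835949 ,  0.2260376 ]), 'tool_rot': array([-3.14006809e+00, -2.25435073e-04,  3.97799155e-01]), 'contact_force': array([ 0.71695051,  0.30094639, -0.38784818]), 'torque': array([0.01087147, 0.00131522, 0.02312715]), 'grip_force': 0.0, 'opening': 0.09192810457001192}
{'camera_matrix': array([[477.73003931,   0.        , 316.1454722 ],
       [  0.        , 477.73003931, 235.68438844],
       [  0.        ,   0.        ,   1.        ]]), 'world_from_camera': array([[ 2.63501423e-02,  9.96796498e-01, -7.55143123e-02,
         4.84876136e-01],
       [-9.99652641e-01,  2.63139540e-02, -1.47431799e-03,
         2.02302138e-01],
       [ 5.17485125e-04,  7.55269302e-02,  9.971436
[... 1846 characters left out ...]
]
side ring3 [([0.562, 0.401, 0.008], 0.75), ([0.556, 0.296, 0.006], 0.63), ([0.449, 0.393, 0.01], 0.6), ([0.448, 0.293, 0.003], 0.59)]
side ring4 [([0.562, 0.401, 0.008], 0.75), ([0.556, 0.296, 0.006], 0.63), ([0.449, 0.393, 0.01], 0.6), ([0.448, 0.293, 0.003], 0.59)]
side old_module [([0.5, 0.007, 0.028], 0.56)]
side new_module [([0.676, -0.025, 0.019], 0.57)]
side dish [([0.492, 0.563, 0.009], 0.69), ([0.67, 0.191, 0.01], 0.6), ([0.504, 0.061, 0.008], 0.49)]
side lever [([0.509, -0.0, 0.045], 0.71), ([0.503, 0.061, 0.007], 0.43)]
side lever_knob []
side bead_jar [([0.585, -0.136, 0.048], 0.62)]
side window_ring [([0.784, 0.05, 0.009], 0.65), ([0.451, 0.392, 0.011], 0.65)]
side tweezers []
```

View pics/top0.png

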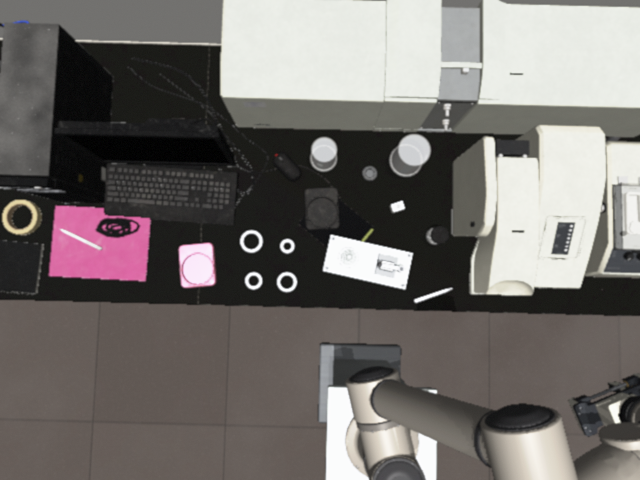

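View pics/side0.png

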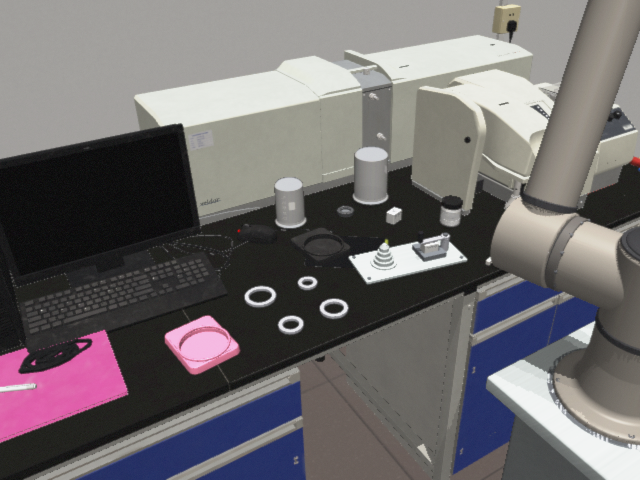

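The black dish is at top (322,208). The pink look-alike at (197,265) I leave alone. The four rings are at top (251,241), (287,246), (254,281) and (287,282), the jig is around (367,262), and the new module is at (398,207). Next I'll take enlarged crops and a geometric fit.

```bash
python3 - <<'E'
from h import *
im=cv2.imread('pics/top0.png'); s=cv2.imread('pics/side0.png')
a=cv2.resize(im[180:300,230:430],(800,480),interpolation=cv2.INTER_CUBIC)
cv2.imwrite('pics/crop1.png',a)
b=cv2.resize(s[190:350,230:480],(800,512),interpolation=cv2.INTER_CUBIC)
cv2.imwrite('pics/crop2.png',b)
g=cv2.cvtColor(im,cv2.COLOR_BGR2GRAY)
m=(g>120).astype(np.uint8); m[:,:225]=0; m[300:]=0;m[:185]=0;m[:,425:]=0
n,l,st,ce=cv2.connectedComponentsWithStats(m,connectivity=8)
for i in range(1,n):
    if st[i,4]<20: continue
    c=max(cv2.findContours((l==i).astype(np.uint8),0,2)[0],key=len)
    r=cv2.minAreaRect(c); A=cv2.contourArea(c)
    print(i,st[i],ce[i].round(1),np.round(r[0],1),np.round(r[1],1),round(r[2],1),'world z=.008',ray('top',*ce[i],.008).round(4),'eqd mm',round(2*np.sqrt(st[i,4]/np.pi)*1.43/477.7*1000,1))
    if st[i,4]>1000:
        for p in cv2.boxPoints(r): print(p, ray('top',*p,.008).round(4))
        fill=np.zeros_like(m);cv2.drawContours(fill,[c],-1,1,-1);M=cv2.moments(fill,True);print('filled',ray('top',M['m10']/M['m00'],M['m01']/M['m00'],.008).round(4))
    elif st[i,2]<30:
        fill=cv2.drawContours(np.zeros_like(m),[c],-1,1,-1);M=cv2.moments(fill,True)
        print('  fill diam',2*np.sqrt(M['m00']/np.pi)*1.425/477.7*1000, ray('top',M['m10']/M['m00'],M['m01']/M['m00'],.008).round(4))
E
```

```text
1 [390 200  15  13 129] [397.3 206.2] [397.2 206.2] [ 9.5 13.6] 71.6 world z=.008 [ 0.6878 -0.0367  0.008 ] eqd mm 38.4
  fill diam 38.23046122535216 [ 0.6878 -0.0367  0.008 ]
2 [ 323  229   90   61 3299] [367.5 261.3] [369.1 254.9] [85.7 51.9] 12.7 world z=.008 [0.5204 0.0496 0.008 ] eqd mm 194.0
[321.63535 270.84296] [0.4884 0.1853 0.008 ]
[333.02322 220.23022] [0.6403 0.1551 0.008 ]
[416.6639  239.04938] [ 0.5905 -0.0958  0.008 ]
[405.27603 289.6621 ] [ 0.4393 -0.0637  0.008 ]
filled [0.5204 0.0495 0.008 ]
3 [240 230  23  23 254] [251.1 240.8] [251. 241.] [22. 22.] 90.0 world z=.008 [0.5721 0.398  0.008 ] eqd mm 53.8
  fill diam 69.63644098783571 [0.572  0.3982 0.008 ]
4 [280 239  15  15 146] [286.9 245.8] [287. 246.] [14. 14.] 90.0 world z=.008 [0.5601 0.2909 0.008 ] eqd mm 40.8
  fill diam 45.15968822121074 [0.5602 0.2909 0.008 ]
5 [245 272  18  18 184] [253.2 280.4] [253.5 280.5] [17. 17.] 90.0 world z=.008 [0.4549 0.3874 0.008 ] eqd mm 45.8
  fill diam 53.85607077617267 [0.4551 0.3873 0.008 ]
6 [277 272  20  20 212] [286.5 281.5] [286.5 281.5] [19. 19.] 90.0 world z=.008 [0.4541 0.2887 0.008 ] eqd mm 49.2
  fill diam 61.331519455001946 [0.4541 0.2887 0.008 ]
7 [414 296  11   4  30] [420.3 297.9] [419.  297.5] [ 3. 10.] 90.0 world z=.008 [ 0.4163 -0.1083  0.008 ] eqd mm 18.5
  fill diam 18.436365514190335 [ 0.4163 -0.1083  0.008 ]
```

View pics/crop1.png

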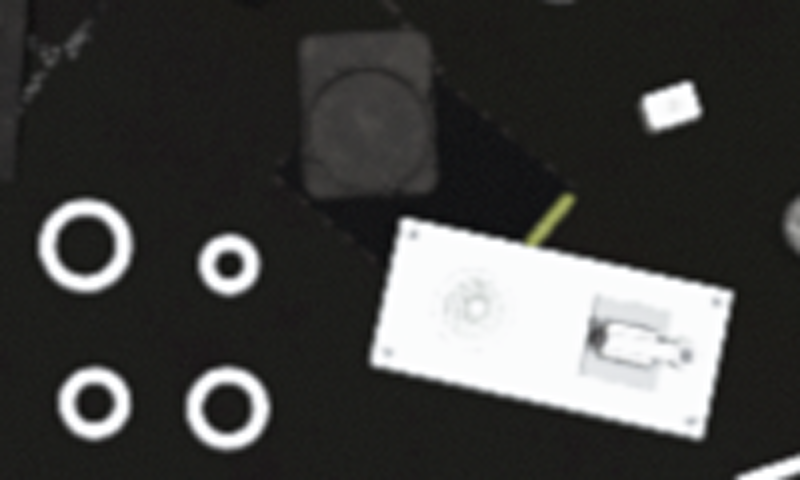

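View pics/crop2.png

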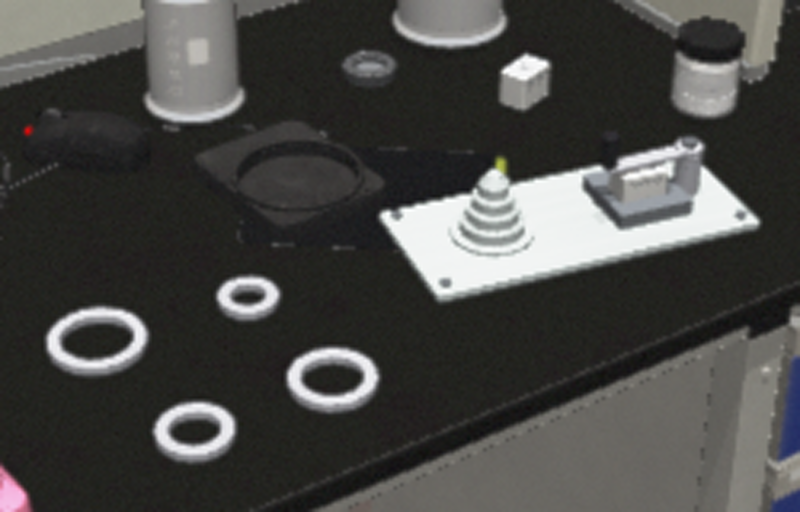

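All four rings are there. By measured size, ring1 is at top (251,241), ring2 at (287,282), ring3 at (254,281) and ring4 at (287,246). The black dish is the right one, the knob is at crop1 (597,335) and the pivot at (685,355). Next is the jig pose from the plate corners.

```bash
cat >> h.py <<'E'
def plan(wps,start=None):
    "waypoints (x,y,z mm, psi); prints tool-frame totals: roll first, then shift"
    o=observe(); p=o['tool_pos']*1000; ps=o['tool_rot'][2]
    if start is not None: p,ps=np.array(start[:3],float),start[3]
    print('at',p.round(1),round(ps,3),'op',round(o['opening'],4),'t',round(o['time'],1),'F',o['contact_force'].round(1))
    for w in wps:
        t=np.array(w[:3],float); psn=ps if len(w)<4 else w[3]
        r=ps-psn; d=t-p; c,s=np.cos(psn),np.sin(psn)
        sh=np.array([c*d[0]+s*d[1], s*d[0]-c*d[1], -d[2]])
        print('->',np.round(w,3),'roll',round(r,3),'rows>=',int(np.ceil(abs(r)/.12)),'shift',sh.round(1),'rows>=',int(np.ceil(np.linalg.norm(sh)/38)))
        p,ps=t,psn
def jig(J,x,y,z=0):
    c,s=np.cos(J[2]),np.sin(J[2]); return np.array([J[0]+c*x-s*y,J[1]+s*x+c*y,z])
E
python3 - <<'E'
from h import *
from scipy.optimize import least_squares
C=[]
for c,roi in(('top',(215,300,315,425)),('side',(225,290,345,470))):
    im=cv2.imread(f'pics/{c}0.png'); hs=cv2.cvtColor(im,cv2.COLOR_BGR2HSV)
    m=((hs[...,2]>170)&(hs[...,1]<40)).astype(np.uint8)
    k=np.zeros_like(m);k[roi[0]:roi[1],roi[2]:roi[3]]=1;m*=k
    m=cv2.morphologyEx(m,cv2.MORPH_OPEN,np.ones((3,3)))
    n,l,st,_=cv2.connectedComponentsWithStats(m);i=1+st[1:,4].argmax()
    cn=max(cv2.findContours((l==i).astype(np.uint8),0,2)[0],key=len)
    h=cv2.convexHull(cn); print(c,st[i]); C.append((c,m,h))
    q=cv2.approxPolyDP(h,4,True)[:,0];print(q.tolist()); print([ray(c,*p,.008).round(4).tolist() for p in q])
    if c=='top':
        # fit rectangle by plate edges
        W=np.array([ray(c,*p,.008)[:2] for p in cn[:,0]])
        def f(J):
            co,si=np.cos(J[2]),np.sin(J[2]);d=W-J[:2]
            u=d@[co,si];v=d@[-si,co]
            return np.maximum(abs(u)-(.055-.0015),abs(v)-(.125-.0015))
        r=least_squares(f,[.52,.05,-.2],loss='soft_l1',f_scale=.002);J=r.x;print('J',J,np.abs(f(J)).mean())
for c in('top','side'):
    print(c,[(x,pix(c,jig(J,*x)).tolist()) for x in((0,60,.058),(0,-95,.05),(0,-29,.071),(55,125,.008),(-55,125,.008),(-55,-125,.008),(55,-125,.008))] if 0 else [(x,pix(c,jig(J,x[0]/1000,x[1]/1000,x[2])).tolist()) for x in((0,60,.058),(0,-95,.05),(0,-29,.071),(55,125,.008),(-55,125,.008),(-55,-125,.008),(55,-125,.008))])
# rings by side
for n,p in dict(r1=(.572,.398),r2=(.4541,.2887),r3=(.4551,.3873),r4=(.5602,.2909)).items(): print(n,pix('side',(*p,.008)))
plan([(300,-250,260,0.4),(400,0,200,0.4)])
print('knob',jig(J,0,-.029),'dish',ray('top',322,209,.018))
E
```

```text
top [ 323  235   90   54 3125]
[[330, 235], [412, 253], [405, 288], [324, 271]]
[[0.5958, 0.1631, 0.008], [0.5484, -0.0824, 0.008], [0.4442, -0.0628, 0.008], [0.4881, 0.1783, 0.008]]
J [ 0.51938694  0.05013045 -0.19526885] 0.00114325497887131
side [ 351  243  111   40 1976]
[[351, 260], [383, 243], [451, 244], [461, 253], [459, 261], [370, 282]]
[[0.5765, 0.1696, 0.008], [0.5968, 0.0655, 0.008], [0.5059, -0.0671, 0.008], [0.4636, -0.0603, 0.008], [0.4409, -0.034, 0.008], [0.4824, 0.1817, 0.008]]
top [((0, 60, 0.058), [348.8, 256.6]), ((0, -95, 0.05), [401.1, 268.5]), ((0, -29, 0.071), [379.7, 263.4]), ((55, 125, 0.008), [330.4, 234.4]), ((-55, 125, 0.008), [322.3, 270.4]), ((-55, -125, 0.008), [404.7, 289.0]), ((55, -125, 0.008), [412.3, 252.8])]
side [((0, 60, 0.058), [385.0, 242.7]), ((0, -95, 0.05), [446.1, 232.5]), ((0, -29, 0.071), [421.1, 230.1]), ((55, 125, 0.008), [348.8, 254.8]), ((-55, 125, 0.008), [367.4, 280.6]), ((-55, -125, 0.008), [468.2, 257.3]), ((55, -125, 0.008), [444.2, 234.2])]
r1 [261.2 293.4]
r2 [334.6 305.4]
r3 [291.7 321.8]
r4 [308.2 280.2]
at [ 203.4 -484.   226.7] 0.398 op 0.0917 t 1.4 F [-0.1  0.   0. ]
-> [ 300.  -250.   260.     0.4] roll -0.002 rows>= 1 shift [ 180.1 -177.9  -33.3] rows>= 7
-> [400.    0.  200.    0.4] roll 0.0 rows>= 0 shift [ 189.5 -191.3   60. ] rows>= 8
knob [0.51376006 0.02168158 0.        ] dish [0.67198901 0.18906131 0.018     ]
```

Request:
step_arm(
  commands=[
    {"translation":[25.7,-25.4,-4.8],"roll":0},
    {"translation":[25.7,-25.4,-4.8],"roll":0},
    {"translation":[25.7,-25.4,-4.8],"roll":0},
    {"translation":[25.7,-25.4,-4.8],"roll":0},
    {"translation":[25.7,-25.4,-4.8],"roll":0},
    {"translation":[25.7,-25.4,-4.8],"roll":0},
    {"translation":[25.7,-25.4,-4.8],"roll":0},
    {"translation":[23.7,-23.9,7.5],"roll":0},
    {"translation":[23.7,-23.9,7.5],"roll":0},
    {"translation":[23.7,-23.9,7.5],"roll":0},
    {"translation":[23.7,-23.9,7.5],"roll":0},
    {"translation":[23.7,-23.9,7.5],"roll":0},
    {"translation":[23.7,-23.9,7.5],"roll":0},
    {"translation":[23.7,-23.9,7.5],"roll":0},
    {"translation":[23.7,-23.9,7.5],"roll":0},
  ],
  fingers=1,
)

```text
time: 2.65
tool_pos: [0.4015, 0.001, 0.2002]
tool_rot: [3.141, -0.001, 0.398]
contact_force: [0.8, -0.8, -0.9]
opening: 0.0918
grip_force: 0.0
```

Request:
step_arm(
  commands=[
    {"translation":[0,0,0],"roll":-0.11},
    {"translation":[0,0,0],"roll":-0.11},
    {"translation":[0,0,0],"roll":-0.11},
    {"translation":[0,0,0],"roll":-0.11},
    {"translation":[0,0,0],"roll":-0.11},
    {"translation":[0,0,0],"roll":-0.11},
    {"translation":[0,0,0],"roll":-0.11},
    {"translation":[0,0,0],"roll":-0.11},
    {"translation":[0,0,0],"roll":-0.1},
    {"translation":[0,0,0],"roll":0},
  ],
)

```text
time: 3.48
tool_pos: [0.4011, -0.0007, 0.2004]
tool_rot: [3.141, 0.0, 1.381]
contact_force: [-0.6, 0.1, -0.2]
opening: 0.0918
grip_force: 0.0
```

```bash
python3 - <<'E'
from h import *
plan([(513.8,21.7,120,1.376),(513.8,21.7,50)])
E
```

```text
at [401.1  -0.7 200.4] 1.381 op 0.0918 t 3.5 F [-0.6  0.1 -0.2]
-> [513.8    21.7   120.      1.376] roll 0.005 rows>= 1 shift [ 43.8 106.2  80.4] rows>= 4
-> [513.8  21.7  50. ] roll 0.0 rows>= 0 shift [ 0.  0. 70.] rows>= 2
```

Request:
step_arm(
  commands=[
    {"translation":[11,26.5,20],"roll":0},
    {"translation":[11,26.5,20],"roll":0},
    {"translation":[11,26.5,20],"roll":0},
    {"translation":[11,26.5,20],"roll":0},
    {"translation":[0,0,23],"roll":0},
    {"translation":[0,0,23],"roll":0},
    {"translation":[0,0,23],"roll":0},
    {"translation":[0,0,0],"roll":0},
  ],
)

```text
time: 4.15
tool_pos: [0.5108, 0.0224, 0.0474]
tool_rot: [-3.134, 0.001, 1.375]
contact_force: [-0.3, -0.0, 0.2]
opening: 0.0918
grip_force: 0.0
```

Request:
step_arm(
  commands=[
    {"translation":[0,0,0],"roll":0},
    {"translation":[0,0,0],"roll":0},
    {"translation":[0,0,0],"roll":0},
    {"translation":[0,0,0],"roll":0},
    {"translation":[0,0,0],"roll":0},
    {"translation":[0,0,0],"roll":0},
    {"translation":[0,0,0],"roll":0},
    {"translation":[0,0,0],"roll":0},
    {"translation":[0,0,0],"roll":0},
    {"translation":[0,0,0],"roll":0},
  ],
  fingers=0,
  grip_force=8,
)

```text
time: 4.98
tool_pos: [0.5135, 0.0222, 0.0513]
tool_rot: [-3.142, 0.0, 1.378]
contact_force: [-0.6, -0.9, -0.6]
opening: 0.0296
grip_force: 0.0
```

```bash
python3 - <<'E'
from h import *
plan([])
a=snap('side','s1.png');b=snap('top','t1.png')
cv2.imwrite('pics/c3.png',np.hstack([cv2.resize(a[130:310,300:500],(400,360)),cv2.resize(b[200:300,310:430],(400,360))])[:,:,::-1])
E
```

```text
at [513.5  22.2  51.3] 1.378 op 0.0296 t 5.0 F [-0.6 -0.9 -0.6]
```

View pics/c3.png

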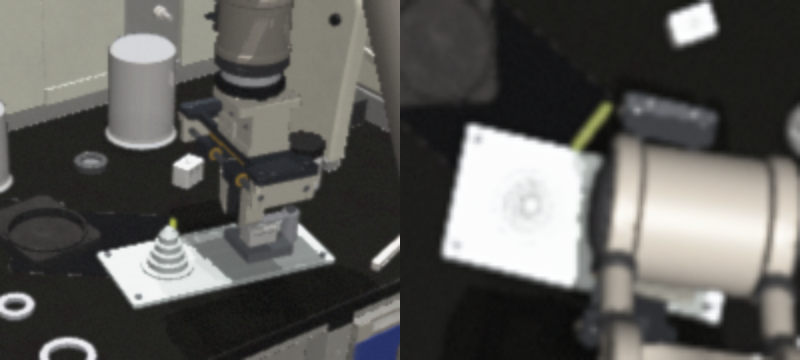

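Gripper is over the knob (left panel about (270,210)) and still closing.

Request:
step_arm(
  commands=[
    {"translation":[0,0,0],"roll":0},
    {"translation":[0,0,0],"roll":0},
    {"translation":[0,0,0],"roll":0},
    {"translation":[0,0,0],"roll":0},
    {"translation":[0,0,0],"roll":0},
  ],
)

```text
time: 5.5
tool_pos: [0.5134, 0.0222, 0.0512]
tool_rot: [-3.141, 0.0, 1.378]
contact_force: [-0.2, 0.5, 0.0]
opening: 0.0124
grip_force: 8.0
```

```bash
python3 - <<'E'
from h import *
plan([])
th=-.195;pv=np.array([0,-95])
# incremental rows: rotate by 0.12 about pivot, roll -0.12, knob at tool origin
# tool x = along jig +y at a=0 i.e. radial outward; tool y = jig +x ; opening moves -y tool
for d in(.12,):
    # row shift in tool axes as they stand (before turn)
    print('shift', 66*(np.cos(d)-1), -66*np.sin(d))
E
```

```text
at [513.4  22.2  51.2] 1.378 op 0.0124 t 5.5 F [-0.2  0.5  0. ]
shift -0.4746300336448275 -7.9010056810686775
```

Request:
step_arm(
  commands=[
    {"translation":[-0.5,-7.9,0],"roll":-0.12},
    {"translation":[-0.5,-7.9,0],"roll":-0.12},
    {"translation":[-0.5,-7.9,0],"roll":-0.12},
    {"translation":[-0.5,-7.9,0],"roll":-0.12},
    {"translation":[-0.5,-7.9,0],"roll":-0.12},
    {"translation":[-0.5,-7.9,0],"roll":-0.12},
    {"translation":[-0.5,-7.9,0],"roll":-0.12},
    {"translation":[-0.5,-7.9,0],"roll":-0.12},
    {"translation":[-0.5,-7.9,0],"roll":-0.12},
    {"translation":[-0.5,-7.9,0],"roll":-0.12},
    {"translation":[-0.5,-7.9,0],"roll":-0.12},
    {"translation":[-0.5,-7.9,0],"roll":-0.12},
    {"translation":[0,0,0],"roll":0},
    {"translation":[0,0,0],"roll":0},
    {"translation":[0,0,0],"roll":0},
  ],
)

```text
time: 6.75
tool_pos: [0.4381, -0.0216, 0.0512]
tool_rot: [-3.141, -0.001, 2.814]
contact_force: [-3.1, 0.7, 0.8]
opening: 0.0122
grip_force: 8.0
```

```bash
python3 - <<'E'
from h import *
J=(.5194,.0501,-.195)
print(jig(J,-.0654,-.0865)*1000)
p=jig(J,0,-.055)*1000
plan([(*p[:2],130,1.376),(*p[:2],23.5)])
E
```

```text
[438.47867714 -22.08829203   0.        ]
at [438.1 -21.6  51.2] 2.814 op 0.0122 t 6.8 F [-3.1  0.7  0.8]
-> [508.743  -3.858 130.      1.376] roll 1.438 rows>= 12 shift [ 31.1  65.9 -78.8] rows>= 3
-> [508.743  -3.858  23.5  ] roll 0.0 rows>= 0 shift [  0.    0.  106.5] rows>= 3
```

Request:
step_arm(
  commands=[
    {"translation":[0,0,0],"roll":0},
    {"translation":[0,0,0],"roll":0},
    {"translation":[0,0,0],"roll":0},
    {"translation":[0,0,0],"roll":0},
    {"translation":[0,0,-20],"roll":0},
    {"translation":[0,0,-30],"roll":0},
    {"translation":[0,0,-30],"roll":0.12},
    {"translation":[0,0,0],"roll":0.12},
    {"translation":[0,0,0],"roll":0.12},
    {"translation":[0,0,0],"roll":0.12},
    {"translation":[0,0,0],"roll":0.12},
    {"translation":[0,0,0],"roll":0.12},
    {"translation":[0,0,0],"roll":0.12},
    {"translation":[0,0,0],"roll":0.12},
    {"translation":[0,0,0],"roll":0.12},
    {"translation":[0,0,0],"roll":0.12},
    {"translation":[0,0,0],"roll":0.12},
    {"translation":[0,0,0],"roll":0.12},
  ],
  fingers=0.7,
)

```text
time: 8.25
tool_pos: [0.4387, -0.0219, 0.1314]
tool_rot: [3.141, 0.0, 1.371]
contact_force: [1.1, 0.2, 0.3]
opening: 0.0638
grip_force: 0.0
```

Request:
step_arm(
  commands=[
    {"translation":[10.4,22,0],"roll":0},
    {"translation":[10.4,22,0],"roll":0},
    {"translation":[10.4,22,0],"roll":0},
    {"translation":[0,0,35],"roll":0},
    {"translation":[0,0,35],"roll":0},
    {"translation":[0,0,20],"roll":0},
    {"translation":[0,0,17],"roll":0},
    {"translation":[0,0,0],"roll":0},
    {"translation":[0,0,0],"roll":0},
  ],
)

```text
time: 9.0
tool_pos: [0.509, -0.0038, 0.0239]
tool_rot: [-3.14, 0.0, 1.377]
contact_force: [0.7, 0.1, -0.3]
opening: 0.0641
grip_force: 0.0
```

Request:
step_arm(
  commands=[
    {"translation":[0,0,0],"roll":0},
    {"translation":[0,0,0],"roll":0},
    {"translation":[0,0,0],"roll":0},
    {"translation":[0,0,0],"roll":0},
    {"translation":[0,0,0],"roll":0},
    {"translation":[0,0,0],"roll":0},
    {"translation":[0,0,0],"roll":0},
    {"translation":[0,0,0],"roll":0},
    {"translation":[0,0,0],"roll":0},
    {"translation":[0,0,0],"roll":0},
  ],
  fingers=0,
  grip_force=25,
)

```text
time: 9.83
tool_pos: [0.5093, -0.0039, 0.0245]
tool_rot: [3.141, 0.0, 1.378]
contact_force: [-1.2, 0.6, 5.1]
opening: 0.0236
grip_force: 25.0
```

Request:
step_arm(
  commands=[
    {"translation":[0,0,-10],"roll":0},
    {"translation":[0,0,-30],"roll":0},
    {"translation":[0,0,-30],"roll":0},
    {"translation":[0,0,0],"roll":0},
  ],
)

```text
time: 10.17
tool_pos: [0.5124, -0.0043, 0.0996]
tool_rot: [3.132, -0.0, 1.378]
contact_force: [1.7, 0.4, 0.5]
opening: 0.024
grip_force: 25.0
```

```bash
python3 - <<'E'
from h import *
plan([(672,190,95),(672,190,26),(672,190,110)])
for c in('top','side'): print(c,[(np.round(r['at'],3).tolist(),round(r['confidence'],2)) for n in('new_module','dish') for r in search_frame(c,n)[:3] if read_camera(c) is not None])
E
```

```text
at [512.4  -4.3  99.6] 1.378 op 0.024 t 10.2 F [1.7 0.4 0.5]
-> [672 190  95] roll 0.0 rows>= 0 shift [221.3 119.4   4.6] rows>= 7
-> [672 190  26] roll 0.0 rows>= 0 shift [ 0.  0. 69.] rows>= 2
-> [672 190 110] roll 0.0 rows>= 0 shift [  0.   0. -84.] rows>= 3
top [([0.685, -0.031, 0.028], 0.69), ([0.526, 0.109, 0.009], 0.48), ([0.497, 0.56, 0.006], 0.9), ([0.678, 0.191, 0.004], 0.71), ([0.573, 0.395, 0.009], 0.7)]
side [([0.678, -0.023, 0.02], 0.78), ([0.491, 0.56, 0.011], 0.73), ([0.672, 0.196, 0.01], 0.62), ([0.451, 0.391, 0.009], 0.53)]
```

Request:
step_arm(
  commands=[
    {"translation":[27.7,15.2,0],"roll":0},
    {"translation":[27.7,15.2,0],"roll":0},
    {"translation":[27.7,15.2,0],"roll":0},
    {"translation":[27.7,15.2,0],"roll":0},
    {"translation":[27.7,15.2,0],"roll":0},
    {"translation":[27.7,15.2,0],"roll":0},
    {"translation":[27.7,15.2,0],"roll":0},
    {"translation":[27.7,15.2,0],"roll":0},
    {"translation":[0,0,0],"roll":0},
    {"translation":[0,0,0],"roll":0},
    {"translation":[0,0,25],"roll":0},
    {"translation":[0,0,22],"roll":0},
    {"translation":[0,0,13],"roll":0},
    {"translation":[0,0,6],"roll":0},
    {"translation":[0,0,0],"roll":0},
    {"translation":[0,0,0],"roll":0},
  ],
)

```text
time: 12.15
tool_pos: [0.6714, 0.1899, 0.029]
tool_rot: [3.141, -0.0, 1.377]
contact_force: [0.1, 0.3, 0.2]
opening: 0.0237
grip_force: 25.0
```

```bash
python3 - <<'E'
from h import *
plan([])
a=snap('side','s2.png')
cv2.imwrite('pics/c4.png',cv2.resize(a[130:310,250:490],(800,600))[:,:,::-1])
E
```

```text
at [671.4 189.9  29. ] 1.377 op 0.0237 t 12.2 F [0.1 0.3 0.2]
```

View pics/c4.png

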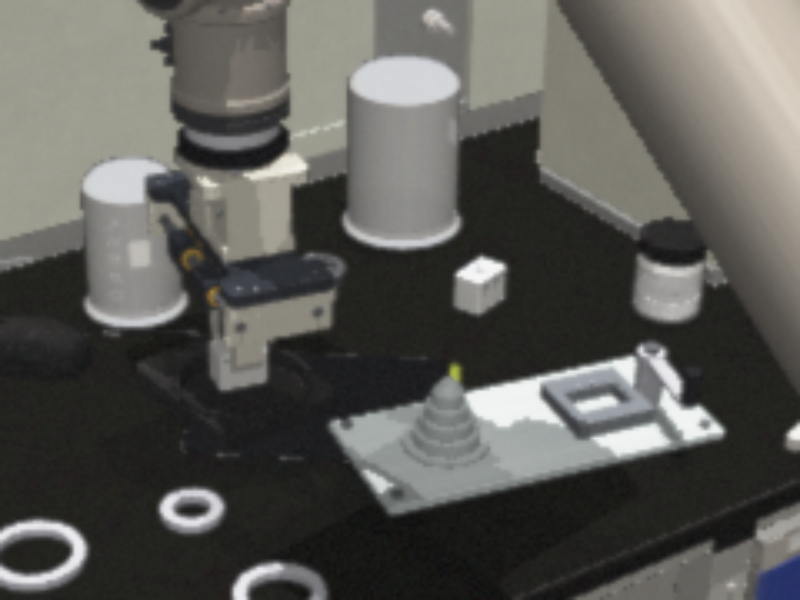

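The socket is empty, the lever is open at crop (690,385), and the old module is over the dish. I'll lower it 3 mm and release.

Request:
step_arm(
  commands=[
    {"translation":[0,0,3],"roll":0},
    {"translation":[0,0,0],"roll":0},
    {"translation":[0,0,0],"roll":0},
  ],
)

```text
time: 12.45
tool_pos: [0.6713, 0.1903, 0.0259]
tool_rot: [3.141, -0.0, 1.378]
contact_force: [-0.6, 0.0, -1.0]
opening: 0.0235
grip_force: 25.0
```

Request:
step_arm(
  commands=[
    {"translation":[0,0,0],"roll":0},
    {"translation":[0,0,0],"roll":0},
    {"translation":[0,0,0],"roll":0},
    {"translation":[0,0,0],"roll":0},
    {"translation":[0,0,0],"roll":0},
    {"translation":[0,0,-20],"roll":0},
    {"translation":[0,0,-35],"roll":0},
    {"translation":[0,0,-35],"roll":0},
    {"translation":[0,0,0],"roll":0},
    {"translation":[0,0,0],"roll":0},
  ],
  fingers=0.65,
)

```text
time: 13.28
tool_pos: [0.6727, 0.1906, 0.1185]
tool_rot: [3.136, -0.002, 1.378]
contact_force: [-0.2, 0.3, -0.0]
opening: 0.0597
grip_force: 0.0
```

```bash
cat >> h.py <<'E'
def fitbox(ims,x0,dims=(.024,.036,.030),z0=0.,pad=14,thr=110):
    "yaw/xy of a bright upright box by silhouette, x0=(x,y,yaw)"
    from scipy.optimize import minimize
    B=np.array([(sx*dims[0]/2,sy*dims[1]/2,z) for sx in(-1,1) for sy in(-1,1) for z in(z0,z0+dims[2])])
    S=8;data=[]
    for c,im in ims.items():
        u,v=pix(c,(x0[0],x0[1],z0+dims[2]/2)).astype(int);a=im[v-pad:v+pad,u-pad:u+pad].min(2)
        A=cv2.resize(a.astype(np.float32),None,fx=S,fy=S,interpolation=cv2.INTER_LINEAR)
        data.append((c,u-pad,v-pad,(A>thr).astype(np.uint8)))
    def f(q):
        e=0
        for c,u0,v0,A in data:
            co,si=np.cos(q[2]),np.sin(q[2])
            P=np.array([pix(c,(q[0]+co*b[0]-si*b[1],q[1]+si*b[0]+co*b[1],b[2])) for b in B])
            P=((P-[u0,v0]+.5)*S-.5)
            H=cv2.convexHull(P.astype(np.float32)).round().astype(np.int32)
            m=cv2.fillConvexPoly(np.zeros_like(A),H,1);e+=1-(m&A).sum()/max(1,(m|A).sum())
        return e
    best=None
    for y in np.arange(0,np.pi,np.pi/6):
        r=minimize(f,[x0[0],x0[1],y],method='Nelder-Mead',options=dict(initial_simplex=[[x0[0],x0[1],y],[x0[0]+.006,x0[1],y],[x0[0],x0[1]+.006,y],[x0[0],x0[1],y+.3]],xatol=1e-4,fatol=1e-4))
        if best is None or r.fun<best.fun: best=r
    return best.x,best.fun
E
python3 - <<'E'
from h import *
ims={c:snap(c,c+'3.png') for c in('top','side')}
for k in({'top':ims['top']},{'side':ims['side']},ims): print(list(k),fitbox(k,(.681,-.03)))
plan([])
E
```

```text
Traceback (most recent call last):
  File "h.py", line 45, in fitbox
    r=minimize(f,[x0[0],x0[1],y],method='Nelder-Mead',options=dict(initial_simplex=[[x0[0],x0[1],y],[x0[0]+.006,x0[1],y],[x0[0],x0[1]+.006,y],[x0[0],x0[1],y+.3]],xatol=1e-4,fatol=1e-4))
  File "h.py", line 38, in f
    P=np.array([pix(c,(q[0]+co*b[0]-si*b[1],q[1]+si*b[0]+co*b[1],b[2])) for b in B])
                ~~~^^^^^^^^^^^^^^^^^^^^^^^^^^^^^^^^^^^^^^^^^^^^^^^^^^^^
  File "h.py", line 10, in pix
    k=get_calibration(c);K=np.array(k['camera_matrix']);T=np.array(k['world_from_camera'])
ValueError: time passes only in moves, steps and waits
```

```bash
python3 - <<'E'
s=open('h.py').read()
s=s.replace("from cell import *\n","from cell import *\nimport functools, cell\nget_calibration=functools.lru_cache(None)(cell.get_calibration)\n")
open('h.py','w').write(s)
E
python3 - <<'E'
from h import *
ims={c:cv2.imread(f'pics/{c}3.png') for c in('top','side')}
for k in({'top':ims['top']},{'side':ims['side']},ims):
    try: print(list(k),fitbox(k,(.681,-.03)))
    except Exception as e: print(repr(e))
plan([])
E
```

```text
['top'] (array([ 0.68642605, -0.03491655,  0.2687118 ]), np.float64(0.08097493357976204))
['side'] (array([ 0.68382214, -0.0294795 ,  0.46720692]), np.float64(0.11442820530581144))
['top', 'side'] (array([ 0.68654429, -0.03466112,  0.28302192]), np.float64(0.3069705811017106))
at [670.6 190.1 114.7] 1.378 op 0.0598 t 13.4 F [-0.5  0.1  0.7]
```

```bash
python3 - <<'E'
from h import *
plan([(671,190,130,.29),(685.5,-33,100),(685.5,-33,18),(685.5,-33,50),(685.5,-33,50,1.86),(685.5,-33,18)])
print([ray('top',u,v,.1).round(3) for u,v in((323,170),(410,175))])
E
```

```text
at [670.6 190.1 114.7] 1.378 op 0.0598 t 13.4 F [-0.5  0.1  0.7]
-> [6.71e+02 1.90e+02 1.30e+02 2.90e-01] roll 1.088 rows>= 10 shift [  0.4   0.3 -15.3] rows>= 1
-> [685.5 -33.  100. ] roll 0.0 rows>= 0 shift [-49.9 217.8  30. ] rows>= 6
-> [685.5 -33.   18. ] roll 0.0 rows>= 0 shift [ 0.  0. 82.] rows>= 3
-> [685.5 -33.   50. ] roll 0.0 rows>= 0 shift [  0.   0. -32.] rows>= 1
-> [685.5  -33.    50.     1.86] roll -1.57 rows>= 14 shift [ 0.  0. -0.] rows>= 0
-> [685.5 -33.   18. ] roll 0.0 rows>= 0 shift [ 0.  0. 32.] rows>= 1
[array([0.772, 0.19 , 0.1  ]), array([ 0.764, -0.056,  0.1  ])]
```

```bash
python3 - <<'E'
from h import *
for u in(345,403,460): print(ray('side',250+u*.3,130+(240 if u==403 else 222)*.3,0).round(3))
for x,y in((37,95),(37,-95),(-37,-95)):
    c,s=np.cos(.29),np.sin(.29);print((685.5+c*x+s*y,-33+s*x-c*y))
plan([(671,190,130,.29),(685.5,-33,100),(685.5,-33,18),(685.5,-33,70),(640,-20,70,-.195),(640,-20,19),(640,-20,70),(640,-20,70,1.376),(640,-20,18)])
E
```

```text
[ 0.849 -0.015  0.   ]
[ 0.797 -0.037  0.   ]
[ 0.797 -0.095  0.   ]
(np.float64(748.1204847789292), np.float64(-113.45293584482732))
(np.float64(693.7895620090104), np.float64(68.61340050258514))
(np.float64(622.8795152210708), np.float64(47.452935844827316))
at [670.6 190.1 114.7] 1.378 op 0.0598 t 13.4 F [-0.5  0.1  0.7]
-> [6.71e+02 1.90e+02 1.30e+02 2.90e-01] roll 1.088 rows>= 10 shift [  0.4   0.3 -15.3] rows>= 1
-> [685.5 -33.  100. ] roll 0.0 rows>= 0 shift [-49.9 217.8  30. ] rows>= 6
-> [685.5 -33.   18. ] roll 0.0 rows>= 0 shift [ 0.  0. 82.] rows>= 3
-> [685.5 -33.   70. ] roll 0.0 rows>= 0 shift [  0.   0. -52.] rows>= 2
-> [ 6.40e+02 -2.00e+01  7.00e+01 -1.95e-01] roll 0.485 rows>= 5 shift [-47.2  -3.9  -0. ] rows>= 2
-> [640 -20  19] roll 0.0 rows>= 0 shift [ 0. -0. 51.] rows>= 2
-> [640 -20  70] roll 0.0 rows>= 0 shift [  0.  -0. -51.] rows>= 2
-> [640.    -20.     70.      1.376] roll -1.571 rows>= 14 shift [ 0.  0. -0.] rows>= 0
-> [640 -20  18] roll 0.0 rows>= 0 shift [ 0.  0. 52.] rows>= 2
```

Request:
step_arm(
  commands=[
    {"translation":[0,0,-15],"roll":0.12},
    {"translation":[0,0,0],"roll":0.12},
    {"translation":[0,0,0],"roll":0.12},
    {"translation":[0,0,0],"roll":0.12},
    {"translation":[0,0,0],"roll":0.12},
    {"translation":[0,0,0],"roll":0.12},
    {"translation":[0,0,0],"roll":0.12},
    {"translation":[0,0,0],"roll":0.12},
    {"translation":[0,0,0],"roll":0.128},
  ],
  fingers=0.9,
)

```text
out of range; nothing moved
```

Request:
step_arm(
  commands=[
    {"translation":[0,0,-15],"roll":0.121},
    {"translation":[0,0,0],"roll":0.121},
    {"translation":[0,0,0],"roll":0.121},
    {"translation":[0,0,0],"roll":0.121},
    {"translation":[0,0,0],"roll":0.121},
    {"translation":[0,0,0],"roll":0.121},
    {"translation":[0,0,0],"roll":0.121},
    {"translation":[0,0,0],"roll":0.121},
    {"translation":[0,0,0],"roll":0.12},
    {"translation":[-8.3,36.3,5],"roll":0},
    {"translation":[-8.3,36.3,5],"roll":0},
    {"translation":[-8.3,36.3,5],"roll":0},
    {"translation":[-8.3,36.3,5],"roll":0},
    {"translation":[-8.3,36.3,5],"roll":0},
    {"translation":[-8.3,36.3,5],"roll":0},
    {"translation":[0,0,0],"roll":0},
    {"translation":[0,0,0],"roll":0},
  ],
  fingers=0.9,
)

```text
time: 14.8
tool_pos: [0.6844, -0.0351, 0.0978]
tool_rot: [-3.14, 0.004, 0.286]
contact_force: [-0.0, 1.2, 0.2]
opening: 0.0828
grip_force: 0.0
```

```bash
python3 - <<'E'
from h import *
plan([(685.5,-33,18,.29)])
E
```

```text
at [684.4 -35.1  97.8] 0.286 op 0.0828 t 14.8 F [-0.   1.2  0.2]
-> [ 6.855e+02 -3.300e+01  1.800e+01  2.900e-01] roll -0.004 rows>= 1 shift [ 1.6 -1.7 79.8] rows>= 3
```

Request:
step_arm(
  commands=[
    {"translation":[0,0,30],"roll":0},
    {"translation":[0,0,25],"roll":0},
    {"translation":[0,0,16],"roll":0},
    {"translation":[0,0,9],"roll":0},
    {"translation":[0,0,0],"roll":0},
  ],
)

```text
time: 15.22
tool_pos: [0.6837, -0.031, 0.0172]
tool_rot: [-3.139, 0.005, 0.291]
contact_force: [0.1, -0.4, 0.6]
opening: 0.0824
grip_force: 0.0
```

Request:
step_arm(
  commands=[
    {"translation":[0,0,0],"roll":0},
    {"translation":[0,0,0],"roll":0},
    {"translation":[0,0,0],"roll":0},
    {"translation":[0,0,0],"roll":0},
    {"translation":[0,0,0],"roll":0},
    {"translation":[0,0,0],"roll":0},
    {"translation":[0,0,0],"roll":0},
    {"translation":[0,0,0],"roll":0},
    {"translation":[0,0,0],"roll":0},
    {"translation":[0,0,0],"roll":0},
    {"translation":[0,0,0],"roll":0},
  ],
  fingers=0,
  grip_force=25,
)

```text
time: 16.13
tool_pos: [0.6857, -0.0328, 0.0205]
tool_rot: [3.141, -0.0, 0.29]
contact_force: [-1.0, -0.6, 1.9]
opening: 0.0356
grip_force: 24.8
```

Request:
step_arm(
  commands=[
    {"translation":[0,0,-15],"roll":0},
    {"translation":[0,0,-35],"roll":0.1},
    {"translation":[0,0,0],"roll":0.1},
    {"translation":[0,0,0],"roll":0.1},
    {"translation":[0,0,0],"roll":0.1},
    {"translation":[0,0,0],"roll":0.085},
    {"translation":[0,0,0],"roll":0},
    {"translation":[0,0,0],"roll":0},
  ],
)

```text
time: 16.8
tool_pos: [0.6855, -0.0327, 0.07]
tool_rot: [3.141, 0.0, -0.193]
contact_force: [0.3, 0.5, -0.8]
opening: 0.0357
grip_force: 24.8
```

```bash
python3 - <<'E'
from h import *
plan([(640,-20,70,-.195)])
E
```

```text
at [685.5 -32.7  70. ] -0.193 op 0.0357 t 16.8 F [ 0.3  0.5 -0.8]
-> [ 6.40e+02 -2.00e+01  7.00e+01 -1.95e-01] roll 0.002 rows>= 1 shift [-47.   -3.6   0. ] rows>= 2
```

Request:
step_arm(
  commands=[
    {"translation":[-23.5,-1.8,0],"roll":0},
    {"translation":[-23.5,-1.8,0],"roll":0},
    {"translation":[0,0,0],"roll":0},
    {"translation":[0,0,25],"roll":0},
    {"translation":[0,0,15],"roll":0},
    {"translation":[0,0,6],"roll":0},
    {"translation":[0,0,3],"roll":0},
    {"translation":[0,0,0],"roll":0},
    {"translation":[0,0,0],"roll":0},
  ],
)

```text
time: 17.55
tool_pos: [0.641, -0.0202, 0.022]
tool_rot: [-3.142, -0.002, -0.195]
contact_force: [-0.0, -0.5, -0.6]
opening: 0.0354
grip_force: 24.8
```

Request:
step_arm(
  commands=[
    {"translation":[0,0,0],"roll":0},
    {"translation":[0,0,0],"roll":0},
    {"translation":[0,0,0],"roll":0},
    {"translation":[0,0,0],"roll":0},
    {"translation":[0,0,-20],"roll":0},
    {"translation":[0,0,-30],"roll":-0.12},
    {"translation":[0,0,0],"roll":-0.12},
    {"translation":[0,0,0],"roll":-0.12},
    {"translation":[0,0,0],"roll":-0.12},
    {"translation":[0,0,0],"roll":-0.12},
    {"translation":[0,0,0],"roll":-0.12},
    {"translation":[0,0,0],"roll":-0.12},
    {"translation":[0,0,0],"roll":-0.12},
    {"translation":[0,0,0],"roll":-0.12},
    {"translation":[0,0,0],"roll":-0.12},
    {"translation":[0,0,0],"roll":-0.12},
    {"translation":[0,0,0],"roll":-0.12},
    {"translation":[0,0,0],"roll":-0.12},
    {"translation":[0,0,0],"roll":-0.01},
    {"translation":[0,0,0],"roll":0},
  ],
  fingers=0.65,
)

```text
time: 19.22
tool_pos: [0.6402, -0.02, 0.0714]
tool_rot: [3.141, 0.0, 1.372]
contact_force: [0.2, 0.6, -0.8]
opening: 0.0594
grip_force: 0.0
```

```bash
python3 - <<'E'
from h import *
plan([(640,-20,18,1.376)])
ims={c:snap(c,c+'4.png') for c in('side',)}
print(fitbox(ims,(.64,-.02)))
E
```

```text
at [640.2 -20.   71.4] 1.372 op 0.0594 t 19.2 F [ 0.2  0.6 -0.8]
-> [640.    -20.     18.      1.376] roll -0.004 rows>= 1 shift [-0.  -0.2 53.4] rows>= 2
(array([ 0.63607645, -0.01641768,  2.45385786]), np.float64(0.21037839319989027))
```

Request:
step_arm(
  commands=[
    {"translation":[0,0,25],"roll":0},
    {"translation":[0,0,17],"roll":0},
    {"translation":[0,0,8],"roll":0},
    {"translation":[0,0,3],"roll":0},
    {"translation":[0,0,0],"roll":0},
  ],
)

```text
time: 19.68
tool_pos: [0.64, -0.02, 0.0178]
tool_rot: [-3.141, 0.0, 1.374]
contact_force: [-0.2, 0.3, -0.3]
opening: 0.0598
grip_force: 0.0
```

Request:
step_arm(
  commands=[
    {"translation":[0,0,0],"roll":0},
    {"translation":[0,0,0],"roll":0},
    {"translation":[0,0,0],"roll":0},
    {"translation":[0,0,0],"roll":0},
    {"translation":[0,0,0],"roll":0},
    {"translation":[0,0,0],"roll":0},
    {"translation":[0,0,0],"roll":0},
    {"translation":[0,0,0],"roll":0},
    {"translation":[0,0,0],"roll":0},
  ],
  fingers=0,
  grip_force=30,
)

```text
time: 20.43
tool_pos: [0.6403, -0.02, 0.0186]
tool_rot: [3.141, 0.0, 1.375]
contact_force: [0.1, 0.0, 2.7]
opening: 0.0236
grip_force: 29.9
```

Request:
step_arm(
  commands=[
    {"translation":[0,0,-15],"roll":0},
    {"translation":[0,0,-35],"roll":0},
    {"translation":[0,0,0],"roll":0},
    {"translation":[0,0,0],"roll":0},
    {"translation":[0,0,0],"roll":0},
  ],
)

```text
time: 20.85
tool_pos: [0.6399, -0.02, 0.068]
tool_rot: [-3.141, 0.0, 1.375]
contact_force: [0.1, 0.2, 0.0]
opening: 0.0237
grip_force: 29.9
```

```bash
python3 - <<'E'
from h import *
plan([(509,-3.9,69,1.376),(509,-3.9,26)])
E
```

```text
at [639.9 -20.   68. ] 1.375 op 0.0237 t 20.9 F [0.1 0.2 0. ]
-> [509.     -3.9    69.      1.376] roll -0.001 rows>= 1 shift [  -9.5 -131.5   -1. ] rows>= 4
-> [509.   -3.9  26. ] roll 0.0 rows>= 0 shift [ 0.  0. 43.] rows>= 2
```

Request:
step_arm(
  commands=[
    {"translation":[-2.4,-32.9,0],"roll":0},
    {"translation":[-2.4,-32.9,0],"roll":0},
    {"translation":[-2.4,-32.9,0],"roll":0},
    {"translation":[-2.4,-32.8,0],"roll":0},
    {"translation":[0,0,0],"roll":0},
    {"translation":[0,0,0],"roll":0},
    {"translation":[0,0,15],"roll":0},
    {"translation":[0,0,10],"roll":0},
    {"translation":[0,0,0],"roll":0},
    {"translation":[0,0,0],"roll":0},
    {"translation":[0,0,0],"roll":0},
  ],
)

```text
time: 21.77
tool_pos: [0.5098, -0.0039, 0.0431]
tool_rot: [-3.141, 0.0, 1.375]
contact_force: [-0.5, -0.3, -0.7]
opening: 0.0239
grip_force: 29.9
```

Request:
step_arm(
  commands=[
    {"translation":[0,0,3],"roll":0},
    {"translation":[0,0,2],"roll":0},
    {"translation":[0,0,2],"roll":0},
    {"translation":[0,0,0],"roll":0},
    {"translation":[0,0,0],"roll":0},
  ],
)

```text
time: 22.18
tool_pos: [0.5093, -0.0038, 0.0363]
tool_rot: [-3.142, 0.0, 1.375]
contact_force: [-0.2, -0.3, -0.1]
opening: 0.0237
grip_force: 29.9
```

Bottom is at about 17.7 mm, inside the pocket, with no contact force. Continuing down.

Request:
step_arm(
  commands=[
    {"translation":[0,0,3],"roll":0},
    {"translation":[0,0,2],"roll":0},
    {"translation":[0,0,2],"roll":0},
    {"translation":[0,0,1.5],"roll":0},
    {"translation":[0,0,1],"roll":0},
    {"translation":[0,0,0],"roll":0},
    {"translation":[0,0,0],"roll":0},
  ],
)

```text
time: 22.77
tool_pos: [0.5093, -0.0039, 0.0267]
tool_rot: [-3.141, 0.0, 1.375]
contact_force: [-0.2, -0.5, -0.7]
opening: 0.0234
grip_force: 29.9
```

Request:
step_arm(
  commands=[
    {"translation":[0,0,0.7],"roll":0},
    {"translation":[0,0,0],"roll":0},
    {"translation":[0,0,0],"roll":0},
  ],
)

```text
time: 23.02
tool_pos: [0.5093, -0.0039, 0.0266]
tool_rot: [3.141, 0.0, 1.375]
contact_force: [-3.3, 0.5, 5.4]
opening: 0.0236
grip_force: 29.9
```

Request:
step_arm(
  commands=[
    {"translation":[0,0,0],"roll":0},
    {"translation":[0,0,0],"roll":0},
    {"translation":[0,0,0],"roll":0},
    {"translation":[0,0,0],"roll":0},
    {"translation":[0,0,-15],"roll":0},
    {"translation":[0,0,-30],"roll":0},
    {"translation":[0,0,-30],"roll":0},
    {"translation":[0,0,-30],"roll":0},
    {"translation":[-10.4,-22,0],"roll":0},
    {"translation":[-10.4,-22,0],"roll":0},
    {"translation":[-10.4,-22,0],"roll":0},
    {"translation":[0,0,0],"roll":0},
  ],
  fingers=0.65,
)

```text
time: 24.02
tool_pos: [0.4344, -0.0216, 0.1308]
tool_rot: [-3.138, 0.0, 1.374]
contact_force: [-0.2, 1.0, -1.2]
opening: 0.0595
grip_force: 0.0
```

Request:
step_arm(
  commands=[
    {"translation":[0,0,0],"roll":-0.12},
    {"translation":[0,0,0],"roll":-0.12},
    {"translation":[0,0,0],"roll":-0.12},
    {"translation":[0,0,0],"roll":-0.12},
    {"translation":[0,0,0],"roll":-0.12},
    {"translation":[0,0,0],"roll":-0.12},
    {"translation":[0,0,0],"roll":-0.12},
    {"translation":[0,0,0],"roll":-0.12},
    {"translation":[0,0,0],"roll":-0.12},
    {"translation":[0,0,0],"roll":-0.12},
    {"translation":[0,0,0],"roll":-0.12},
    {"translation":[0,0,0],"roll":-0.12},
    {"translation":[0,0,0],"roll":0},
  ],
)

```text
time: 25.1
tool_pos: [0.4391, -0.0216, 0.1311]
tool_rot: [-3.142, 0.001, 2.819]
contact_force: [-0.3, 0.5, -0.6]
opening: 0.0593
grip_force: 0.0
```

```bash
python3 - <<'E'
from h import *
plan([(438.3,-21.8,51.2,2.814)])
a=snap('side','s5.png')
cv2.imwrite('pics/c5.png',cv2.resize(a[160:340,230:470],(800,600))[:,:,::-1])
E
```

```text
at [439.1 -21.6 131.1] 2.819 op 0.0593 t 25.1 F [-0.3  0.5 -0.6]
-> [438.3   -21.8    51.2     2.814] roll 0.005 rows>= 1 shift [ 0.7 -0.4 79.9] rows>= 3
```

View pics/c5.png

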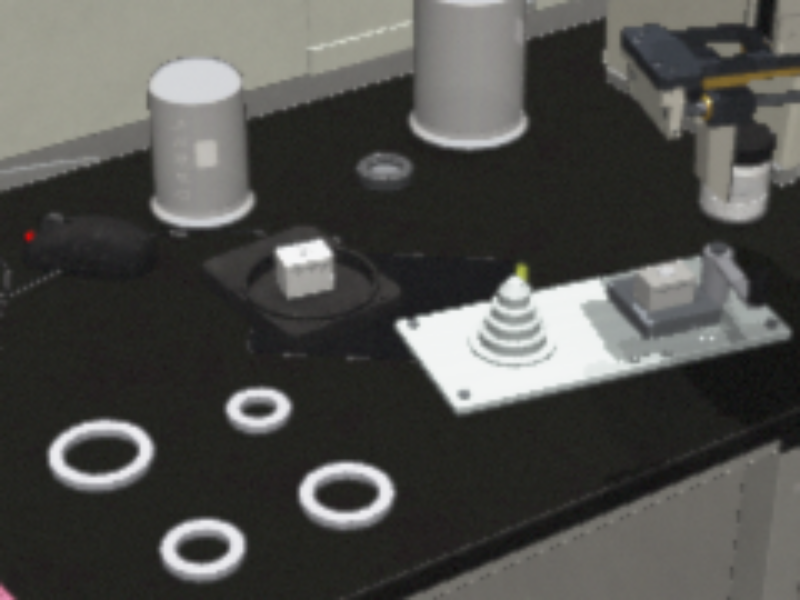

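The old module sits in the dish at (305,268) and the new module is in the socket at (665,290). Next I grip the knob and swing the lever shut.

Request:
step_arm(
  commands=[
    {"translation":[0,0,35],"roll":0},
    {"translation":[0,0,30],"roll":0},
    {"translation":[0.5,0,15],"roll":0},
    {"translation":[0,0,0],"roll":0},
    {"translation":[0,0,0],"roll":0},
  ],
)

```text
time: 25.57
tool_pos: [0.438, -0.0214, 0.0508]
tool_rot: [-3.141, -0.002, 2.812]
contact_force: [-0.1, 0.6, 0.8]
opening: 0.0596
grip_force: 0.0
```

Request:
step_arm(
  commands=[
    {"translation":[0,0,0],"roll":0},
    {"translation":[0,0,0],"roll":0},
    {"translation":[0,0,0],"roll":0},
    {"translation":[0,0,0],"roll":0},
    {"translation":[0,0,0],"roll":0},
    {"translation":[0,0,0],"roll":0},
    {"translation":[0,0,0],"roll":0},
    {"translation":[0,0,0],"roll":0},
    {"translation":[0,0,0],"roll":0},
    {"translation":[0,0,0],"roll":0},
    {"translation":[0,0,0],"roll":0},
  ],
  fingers=0,
  grip_force=8,
)

```text
time: 26.48
tool_pos: [0.4381, -0.0215, 0.0512]
tool_rot: [-3.142, 0.0, 2.815]
contact_force: [0.0, -0.3, 2.2]
opening: 0.0127
grip_force: 8.0
```

Request:
step_arm(
  commands=[
    {"translation":[-0.5,7.9,0],"roll":0.12},
    {"translation":[-0.5,7.9,0],"roll":0.12},
    {"translation":[-0.5,7.9,0],"roll":0.12},
    {"translation":[-0.5,7.9,0],"roll":0.12},
    {"translation":[-0.5,7.9,0],"roll":0.12},
    {"translation":[-0.5,7.9,0],"roll":0.12},
    {"translation":[-0.5,7.9,0],"roll":0.12},
    {"translation":[-0.5,7.9,0],"roll":0.12},
    {"translation":[-0.5,7.9,0],"roll":0.12},
    {"translation":[-0.5,7.9,0],"roll":0.12},
    {"translation":[-0.5,7.9,0],"roll":0.12},
    {"translation":[-0.5,7.9,0],"roll":0.12},
    {"translation":[0,0,0],"roll":0},
    {"translation":[0,0,0],"roll":0},
    {"translation":[0,0,0],"roll":0},
    {"translation":[0,0,0],"roll":0},
  ],
)

```text
time: 27.82
tool_pos: [0.5134, 0.022, 0.0511]
tool_rot: [-3.141, -0.0, 1.375]
contact_force: [-0.9, 2.5, 3.0]
opening: 0.0126
grip_force: 8.0
```

Request:
step_arm(
  commands=[
    {"translation":[0,0,0],"roll":0},
    {"translation":[0,0,0],"roll":0},
    {"translation":[0,0,0],"roll":0},
    {"translation":[0,0,-20],"roll":0},
    {"translation":[0,0,-40],"roll":0},
    {"translation":[0,0,-40],"roll":0.12},
    {"translation":[0,0,0],"roll":0.12},
    {"translation":[0,0,0],"roll":0.12},
    {"translation":[0,0,0],"roll":0.12},
    {"translation":[0,0,0],"roll":0.12},
    {"translation":[0,0,0],"roll":0.12},
    {"translation":[0,0,0],"roll":0.12},
    {"translation":[0,0,0],"roll":0.12},
    {"translation":[0,0,0],"roll":0.12},
    {"translation":[0,0,0],"roll":0.12},
    {"translation":[0,0,0],"roll":0.12},
    {"translation":[0,0,0],"roll":0.12},
    {"translation":[0,0,0],"roll":0.12},
    {"translation":[0,0,0],"roll":0.01},
    {"translation":[0,0,0],"roll":0},
  ],
  fingers=0.95,
)

```text
time: 29.48
tool_pos: [0.5135, 0.0218, 0.151]
tool_rot: [3.141, 0.0, -0.192]
contact_force: [-0.4, -0.3, 0.8]
opening: 0.0874
grip_force: 0.0
```

```bash
cat >> h.py <<'E'
def rings(im,thr=110):
    g=im.min(2);m=(g>thr).astype(np.uint8);m[:,:225]=0;m[:,315:]=0;m[300:]=0;m[:215]=0
    n,l,st,_=cv2.connectedComponentsWithStats(m,connectivity=8);out=[]
    for i in range(1,n):
        if st[i,4]<40: continue
        c=max(cv2.findContours((l==i).astype(np.uint8),0,2)[0],key=len)
        f=cv2.drawContours(np.zeros_like(m),[c],-1,1,-1);M=cv2.moments(f,True)
        out.append((round(2*np.sqrt(M['m00']/np.pi)*1425/477.7,1),(ray('top',M['m10']/M['m00'],M['m01']/M['m00'],.008)*1000).round(1)[:2]))
    return sorted(out,key=lambda t:-t[0])
J=(.5194,.0501,-.195)
E
python3 - <<'E'
from h import *
R=rings(snap('top','top6.png'));print(R); snap('side','side6.png')
a=search_frame('side','ring1');print([np.round(r['at'],3).tolist() for r in a])
print('post',jig(J,0,.06)*1000)
x,y=R[0][1]
plan([(x,y,100,-.195),(x,y,2.5)])
E
```

```text
[(np.float64(69.8), array([571.9, 398.4])), (np.float64(61.7), array([453.9, 288.5])), (np.float64(54.0), array([455.1, 387.2])), (np.float64(45.7), array([560.3, 290.6]))]
[[0.448, 0.39, 0.008], [0.45, 0.291, 0.005], [0.555, 0.295, 0.008], [0.563, 0.404, 0.007]]
post [531.0259921  108.96286017   0.        ]
at [513.5  21.8 151.1] -0.193 op 0.0871 t 29.6 F [-1.   0.1  0.4]
-> [ 5.719e+02  3.984e+02  1.000e+02 -1.950e-01] roll 0.002 rows>= 1 shift [ -15.7 -380.7   51.1] rows>= 11
-> [571.9 398.4   2.5] roll 0.0 rows>= 0 shift [ 0.  -0.  97.5] rows>= 3
```

Request:
step_arm(
  commands=[
    {"translation":[-1.4,-34.6,4.6],"roll":0},
    {"translation":[-1.4,-34.6,4.6],"roll":0},
    {"translation":[-1.4,-34.6,4.6],"roll":0},
    {"translation":[-1.4,-34.6,4.6],"roll":0},
    {"translation":[-1.4,-34.6,4.6],"roll":0},
    {"translation":[-1.4,-34.6,4.6],"roll":0},
    {"translation":[-1.4,-34.6,4.6],"roll":0},
    {"translation":[-1.4,-34.6,4.6],"roll":0},
    {"translation":[-1.4,-34.6,4.6],"roll":0},
    {"translation":[-1.4,-34.6,4.6],"roll":0},
    {"translation":[-1.4,-34.6,4.6],"roll":0},
    {"translation":[0,0,0],"roll":0},
    {"translation":[0,0,35],"roll":0},
    {"translation":[0,0,30],"roll":0},
    {"translation":[0,0,18],"roll":0},
    {"translation":[0,0,8],"roll":0},
    {"translation":[0,0,0],"roll":0},
    {"translation":[0,0,0],"roll":0},
  ],
)

```text
time: 31.13
tool_pos: [0.5728, 0.3983, 0.0101]
tool_rot: [-3.141, -0.001, -0.195]
contact_force: [-0.2, -0.4, -0.7]
opening: 0.0873
grip_force: 0.0
```

```bash
python3 - <<'E'
from h import *
plan([(571.9,398.4,2.5,-.195)])
E
```

```text
at [572.8 398.3  10.1] -0.195 op 0.0873 t 31.1 F [-0.2 -0.4 -0.7]
-> [ 5.719e+02  3.984e+02  2.500e+00 -1.950e-01] roll 0.0 rows>= 1 shift [-0.9  0.   7.6] rows>= 1
```

Request:
step_arm(
  commands=[
    {"translation":[0,0,4],"roll":0},
    {"translation":[0,0,3],"roll":0},
    {"translation":[0,0,0],"roll":0},
  ],
)

```text
time: 31.38
tool_pos: [0.5725, 0.3983, 0.003]
tool_rot: [-3.141, -0.001, -0.195]
contact_force: [-1.2, -0.1, 0.5]
opening: 0.0873
grip_force: 0.0
```

Request:
step_arm(
  commands=[
    {"translation":[0,0,0],"roll":0},
    {"translation":[0,0,0],"roll":0},
    {"translation":[0,0,0],"roll":0},
    {"translation":[0,0,0],"roll":0},
    {"translation":[0,0,0],"roll":0},
    {"translation":[0,0,0],"roll":0},
    {"translation":[0,0,0],"roll":0},
  ],
  fingers=0,
  grip_force=6,
)

```text
time: 31.97
tool_pos: [0.5724, 0.3983, 0.0027]
tool_rot: [-3.141, -0.0, -0.195]
contact_force: [0.3, 0.6, 1.7]
opening: 0.0652
grip_force: 6.0
```

Request:
step_arm(
  commands=[
    {"translation":[0,0,0],"roll":0},
    {"translation":[0,0,0],"roll":0},
    {"translation":[0,0,0],"roll":0},
    {"translation":[0,0,0],"roll":-0.12},
    {"translation":[0,0,0],"roll":-0.12},
    {"translation":[0,0,0],"roll":-0.12},
    {"translation":[0,0,0],"roll":-0.12},
    {"translation":[0,0,0],"roll":-0.12},
    {"translation":[0,0,0],"roll":-0.12},
    {"translation":[0,0,0],"roll":-0.12},
    {"translation":[0,0,0],"roll":-0.12},
    {"translation":[0,0,0],"roll":-0.12},
    {"translation":[0,0,0],"roll":-0.12},
    {"translation":[0,0,0],"roll":-0.12},
    {"translation":[0,0,0],"roll":-0.12},
    {"translation":[0,0,0],"roll":-0.12},
    {"translation":[0,0,0],"roll":-0.01},
    {"translation":[0,0,0],"roll":0},
  ],
  fingers=0.88,
)

```text
time: 33.47
tool_pos: [0.5722, 0.3982, 0.0023]
tool_rot: [-3.141, 0.0, 1.372]
contact_force: [-0.1, 0.9, 0.1]
opening: 0.081
grip_force: 0.0
```

Request:
step_arm(
  commands=[
    {"translation":[0,0,0],"roll":0},
    {"translation":[0,0,0],"roll":0},
    {"translation":[0,0,0],"roll":0},
    {"translation":[0,0,0],"roll":0},
    {"translation":[0,0,0],"roll":0},
    {"translation":[0,0,0],"roll":0},
    {"translation":[0,0,0],"roll":0},
  ],
  fingers=0,
  grip_force=25,
)

```text
time: 34.05
tool_pos: [0.5722, 0.3982, 0.0024]
tool_rot: [-3.142, 0.0, 1.375]
contact_force: [-0.6, 1.8, 0.1]
opening: 0.0653
grip_force: 25.0
```

Request:
step_arm(
  commands=[
    {"translation":[0,0,-15],"roll":0},
    {"translation":[0,0,-35],"roll":0},
    {"translation":[0,0,-38],"roll":0},
    {"translation":[0,0,0],"roll":0},
    {"translation":[0,0,0],"roll":0},
    {"translation":[0,0,0],"roll":0},
  ],
)

```text
time: 34.55
tool_pos: [0.572, 0.398, 0.0902]
tool_rot: [-3.141, 0.0, 1.375]
contact_force: [-0.6, 0.6, -1.4]
opening: 0.0649
grip_force: 25.0
```

```bash
python3 - <<'E'
from h import *
plan([(531,109,88,1.376),(531,109,13.5)])
E
```

```text
at [572.  398.   90.2] 1.375 op 0.0649 t 34.5 F [-0.6  0.6 -1.4]
-> [531.    109.     88.      1.376] roll -0.001 rows>= 1 shift [-291.5   15.8    2.2] rows>= 8
-> [531.  109.   13.5] roll 0.0 rows>= 0 shift [ 0.   0.  74.5] rows>= 2
```

Request:
step_arm(
  commands=[
    {"translation":[-32.4,1.8,0],"roll":0},
    {"translation":[-32.4,1.8,0],"roll":0},
    {"translation":[-32.4,1.8,0],"roll":0},
    {"translation":[-32.4,1.8,0],"roll":0},
    {"translation":[-32.4,1.8,0],"roll":0},
    {"translation":[-32.4,1.8,0],"roll":0},
    {"translation":[-32.4,1.8,0],"roll":0},
    {"translation":[-32.4,1.8,0],"roll":0},
    {"translation":[-32.3,1.4,0],"roll":0},
    {"translation":[0,0,0],"roll":0},
    {"translation":[0,0,0],"roll":0},
    {"translation":[0,0,20],"roll":0},
    {"translation":[0,0,15],"roll":0},
    {"translation":[0,0,0],"roll":0},
    {"translation":[0,0,0],"roll":0},
  ],
)

```text
time: 35.8
tool_pos: [0.5302, 0.1102, 0.0544]
tool_rot: [-3.139, 0.001, 1.376]
contact_force: [0.8, -0.6, -0.6]
opening: 0.0654
grip_force: 25.0
```

```bash
python3 - <<'E'
from h import *
plan([(531,109,14.5,1.376)])
a=snap('side','s7.png');b=snap('top','t7.png')
cv2.imwrite('pics/c7.png',cv2.resize(a[150:300,300:500],(800,600))[:,:,::-1])
E
```

```text
at [530.2 110.2  54.4] 1.376 op 0.0654 t 35.8 F [ 0.8 -0.6 -0.6]
-> [531.    109.     14.5     1.376] roll -0.0 rows>= 1 shift [-1.1  1.1 39.9] rows>= 2
```

View pics/c7.png

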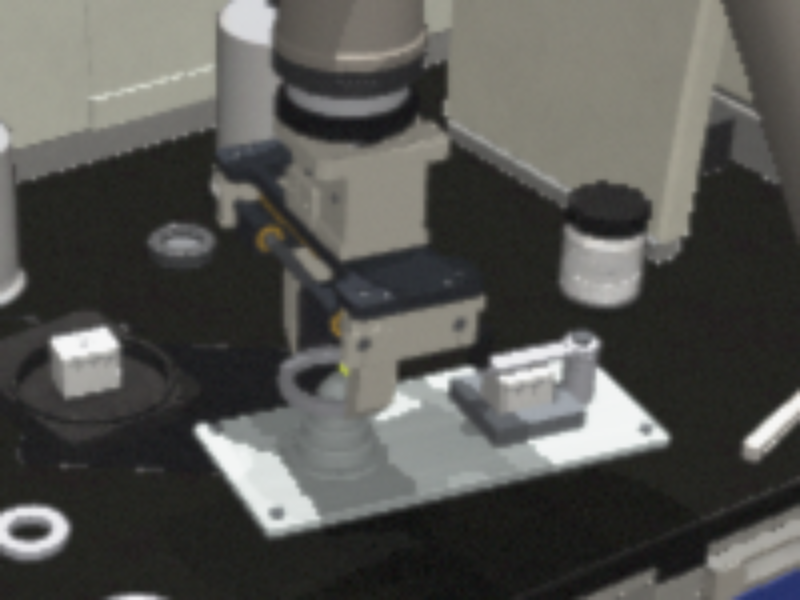

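Ring1 is level and round the nose at crop (335,385). The lever is shut and the new module is down. Lowering now.

Request:
step_arm(
  commands=[
    {"translation":[-0.5,0.5,12],"roll":0},
    {"translation":[0,0,10],"roll":0},
    {"translation":[0,0,4],"roll":0},
    {"translation":[0,0,0],"roll":0},
    {"translation":[0,0,0],"roll":0},
  ],
)

```text
time: 36.32
tool_pos: [0.5314, 0.1088, 0.0296]
tool_rot: [-3.141, 0.0, 1.375]
contact_force: [-0.1, -0.1, -0.3]
opening: 0.0649
grip_force: 25.0
```

Request:
step_arm(
  commands=[
    {"translation":[0,0,2],"roll":0},
    {"translation":[0,0,2],"roll":0},
    {"translation":[0,0,2],"roll":0},
    {"translation":[0,0,0],"roll":0},
    {"translation":[0,0,0],"roll":0},
  ],
)

```text
time: 36.73
tool_pos: [0.5314, 0.1086, 0.0235]
tool_rot: [-3.141, 0.0, 1.375]
contact_force: [-0.0, 0.2, -1.6]
opening: 0.0651
grip_force: 25.0
```

Request:
step_arm(
  commands=[
    {"translation":[0,0,2],"roll":0},
    {"translation":[0,0,2],"roll":0},
    {"translation":[0,0,2],"roll":0},
    {"translation":[0,0,1.5],"roll":0},
    {"translation":[0,0,1],"roll":0},
    {"translation":[0,0,0],"roll":0},
    {"translation":[0,0,0],"roll":0},
  ],
)

```text
time: 37.32
tool_pos: [0.5314, 0.1086, 0.0149]
tool_rot: [-3.141, 0.0, 1.375]
contact_force: [-0.7, -0.4, -1.4]
opening: 0.0648
grip_force: 25.0
```

Request:
step_arm(
  commands=[
    {"translation":[0,0,0.6],"roll":0},
    {"translation":[0,0,0],"roll":0},
    {"translation":[0,0,0],"roll":0},
  ],
)

```text
time: 37.57
tool_pos: [0.5314, 0.1086, 0.0144]
tool_rot: [3.141, 0.0, 1.375]
contact_force: [-0.1, 0.0, -0.6]
opening: 0.0647
grip_force: 25.0
```

Request:
step_arm(
  commands=[
    {"translation":[0,0,0],"roll":0},
    {"translation":[0,0,0],"roll":0},
    {"translation":[0,0,0],"roll":0},
    {"translation":[0,0,-15],"roll":0},
    {"translation":[0,0,-35],"roll":0},
    {"translation":[0,0,-36],"roll":0.12},
    {"translation":[0,0,0],"roll":0.12},
    {"translation":[0,0,0],"roll":0.12},
    {"translation":[0,0,0],"roll":0.12},
    {"translation":[0,0,0],"roll":0.12},
    {"translation":[0,0,0],"roll":0.12},
    {"translation":[0,0,0],"roll":0.12},
    {"translation":[0,0,0],"roll":0.12},
    {"translation":[0,0,0],"roll":0.12},
    {"translation":[0,0,0],"roll":0.12},
    {"translation":[0,0,0],"roll":0.12},
    {"translation":[0,0,0],"roll":0.12},
    {"translation":[0,0,0],"roll":0.12},
    {"translation":[0,0,0],"roll":0.01},
    {"translation":[0,0,0],"roll":0},
  ],
  fingers=0.9,
)

```text
time: 39.23
tool_pos: [0.5314, 0.1087, 0.1005]
tool_rot: [3.142, -0.0, -0.192]
contact_force: [0.5, -1.3, 0.0]
opening: 0.0826
grip_force: 0.0
```

```bash
python3 - <<'E'
from h import *
R=rings(snap('top','top8.png'));print(R); snap('side','side8.png')
a=search_frame('side','ring1');print([np.round(r['at'],3).tolist() for r in a])
plan([(453.9,288.5,100,-.195),(453.9,288.5,10)])
E
```

```text
[(np.float64(61.7), array([453.9, 288.5])), (np.float64(54.0), array([455.1, 387.2])), (np.float64(45.7), array([560.3, 290.6]))]
[[0.45, 0.292, 0.004], [0.448, 0.388, 0.01], [0.513, 0.123, 0.02], [0.554, 0.294, 0.01]]
at [531.4 108.7 100.4] -0.193 op 0.0824 t 39.4 F [-0.   0.2 -0.4]
-> [ 4.539e+02  2.885e+02  1.000e+02 -1.950e-01] roll 0.002 rows>= 1 shift [-110.9 -161.4    0.4] rows>= 6
-> [453.9 288.5  10. ] roll 0.0 rows>= 0 shift [ 0. -0. 90.] rows>= 3
```

Request:
step_arm(
  commands=[
    {"translation":[-18.5,-26.9,0],"roll":0},
    {"translation":[-18.5,-26.9,0],"roll":0},
    {"translation":[-18.5,-26.9,0],"roll":0},
    {"translation":[-18.5,-26.9,0],"roll":0},
    {"translation":[-18.5,-26.9,0],"roll":0},
    {"translation":[-18.5,-26.9,0],"roll":0},
    {"translation":[0,0,0],"roll":0},
    {"translation":[0,0,35],"roll":0},
    {"translation":[0,0,30],"roll":0},
    {"translation":[0,0,17],"roll":0},
    {"translation":[0,0,9],"roll":0},
    {"translation":[0,0,4],"roll":0},
    {"translation":[0,0,3],"roll":0},
    {"translation":[0,0,0],"roll":0},
    {"translation":[0,0,0],"roll":0},
  ],
)

```text
time: 40.63
tool_pos: [0.4546, 0.2887, 0.0034]
tool_rot: [-3.141, -0.002, -0.195]
contact_force: [0.3, -0.8, -0.4]
opening: 0.0824
grip_force: 0.0
```

Request:
step_arm(
  commands=[
    {"translation":[0,0,0],"roll":0},
    {"translation":[0,0,0],"roll":0},
    {"translation":[0,0,0],"roll":0},
    {"translation":[0,0,0],"roll":0},
    {"translation":[0,0,0],"roll":0},
    {"translation":[0,0,0],"roll":0},
    {"translation":[0,0,0],"roll":0},
  ],
  fingers=0,
  grip_force=6,
)

```text
time: 41.22
tool_pos: [0.454, 0.2886, 0.0027]
tool_rot: [-3.141, -0.0, -0.195]
contact_force: [0.2, -0.5, 3.2]
opening: 0.058
grip_force: 6.0
```

Request:
step_arm(
  commands=[
    {"translation":[0,0,0],"roll":0},
    {"translation":[0,0,0],"roll":0},
    {"translation":[0,0,0],"roll":0},
    {"translation":[0,0,0],"roll":-0.12},
    {"translation":[0,0,0],"roll":-0.12},
    {"translation":[0,0,0],"roll":-0.12},
    {"translation":[0,0,0],"roll":-0.12},
    {"translation":[0,0,0],"roll":-0.12},
    {"translation":[0,0,0],"roll":-0.12},
    {"translation":[0,0,0],"roll":-0.12},
    {"translation":[0,0,0],"roll":-0.12},
    {"translation":[0,0,0],"roll":-0.12},
    {"translation":[0,0,0],"roll":-0.12},
    {"translation":[0,0,0],"roll":-0.12},
    {"translation":[0,0,0],"roll":-0.12},
    {"translation":[0,0,0],"roll":-0.12},
    {"translation":[0,0,0],"roll":-0.01},
    {"translation":[0,0,0],"roll":0},
  ],
  fingers=0.8,
)

```text
time: 42.72
tool_pos: [0.4537, 0.2885, 0.0022]
tool_rot: [-3.141, 0.0, 1.372]
contact_force: [-0.4, -0.1, -0.1]
opening: 0.0735
grip_force: 0.0
```

Request:
step_arm(
  commands=[
    {"translation":[0,0,0],"roll":0},
    {"translation":[0,0,0],"roll":0},
    {"translation":[0,0,0],"roll":0},
    {"translation":[0,0,0],"roll":0},
    {"translation":[0,0,0],"roll":0},
    {"translation":[0,0,0],"roll":0},
    {"translation":[0,0,0],"roll":0},
  ],
  fingers=0,
  grip_force=25,
)

```text
time: 43.3
tool_pos: [0.4538, 0.2885, 0.0023]
tool_rot: [-3.142, 0.0, 1.375]
contact_force: [-0.1, 0.4, -1.0]
opening: 0.0563
grip_force: 25.0
```

Request:
step_arm(
  commands=[
    {"translation":[0,0,-15],"roll":0},
    {"translation":[0,0,-35],"roll":0},
    {"translation":[0,0,-38],"roll":0},
    {"translation":[0,0,0],"roll":0},
    {"translation":[0,0,0],"roll":0},
    {"translation":[0,0,0],"roll":0},
  ],
)

```text
time: 43.8
tool_pos: [0.4534, 0.2883, 0.0901]
tool_rot: [-3.141, 0.0, 1.375]
contact_force: [-0.1, -0.2, -0.8]
opening: 0.0565
grip_force: 25.0
```

```bash
python3 - <<'E'
from h import *
plan([(531.3,108.7,90,1.376)])
E
```

```text
at [453.4 288.3  90.1] 1.375 op 0.0565 t 43.8 F [-0.1 -0.2 -0.8]
-> [531.3   108.7    90.      1.376] roll -0.001 rows>= 1 shift [-1.612e+02  1.112e+02  1.000e-01] rows>= 6
```

```bash
python3 - <<'E'
from h import *
plan([])
a=snap('side','s9.png')
u,v=pix('side',(.4534,.2883,.09)).astype(int);print(u,v)
cv2.imwrite('pics/c9.png',cv2.resize(a[v-75:v+75,u-100:u+100],(800,600),interpolation=cv2.INTER_CUBIC)[:,:,::-1])
E
```

```text
at [453.4 288.3  90.1] 1.375 op 0.0565 t 43.8 F [-0.1 -0.2 -0.8]
334 272
```

View pics/c9.png

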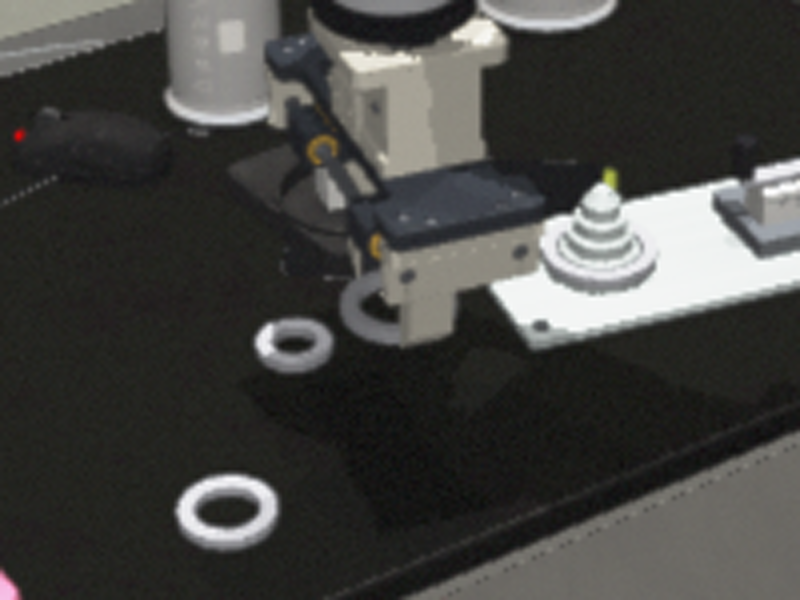

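Ring1 lies flat on the post at (600,255), and ring2 is level and centred in the grip. Carrying it over.

Request:
step_arm(
  commands=[
    {"translation":[-26.9,18.5,0],"roll":0},
    {"translation":[-26.9,18.5,0],"roll":0},
    {"translation":[-26.9,18.5,0],"roll":0},
    {"translation":[-26.9,18.5,0],"roll":0},
    {"translation":[-26.9,18.5,0],"roll":0},
    {"translation":[-26.9,18.6,0],"roll":0},
    {"translation":[0,0,0],"roll":0},
    {"translation":[0,0,0],"roll":0},
    {"translation":[0,0,20],"roll":0},
    {"translation":[0,0,18],"roll":0},
    {"translation":[0,0,12],"roll":0},
    {"translation":[0,0,0],"roll":0},
    {"translation":[0,0,0],"roll":0},
  ],
)

```text
time: 44.93
tool_pos: [0.5301, 0.1095, 0.0394]
tool_rot: [-3.139, 0.001, 1.376]
contact_force: [0.8, -1.0, -0.9]
opening: 0.0562
grip_force: 25.0
```

Request:
step_arm(
  commands=[
    {"translation":[0,0,2.5],"roll":0},
    {"translation":[0,0,2],"roll":0},
    {"translation":[0,0,2],"roll":0},
    {"translation":[0,0,0],"roll":0},
    {"translation":[0,0,0],"roll":0},
  ],
)

```text
time: 45.35
tool_pos: [0.5314, 0.1086, 0.0341]
tool_rot: [3.141, 0.0, 1.375]
contact_force: [0.5, -0.6, -0.7]
opening: 0.0564
grip_force: 25.0
```

Request:
step_arm(
  commands=[
    {"translation":[0,0,2],"roll":0},
    {"translation":[0,0,2],"roll":0},
    {"translation":[0,0,2],"roll":0},
    {"translation":[0,0,2],"roll":0},
    {"translation":[0,0,1],"roll":0},
    {"translation":[0,0,0],"roll":0},
    {"translation":[0,0,0],"roll":0},
  ],
)

```text
time: 45.93
tool_pos: [0.5313, 0.1085, 0.0248]
tool_rot: [-3.141, 0.0, 1.375]
contact_force: [-0.0, 0.0, -1.5]
opening: 0.0564
grip_force: 25.0
```

Request:
step_arm(
  commands=[
    {"translation":[0,0,0.7],"roll":0},
    {"translation":[0,0,0],"roll":0},
    {"translation":[0,0,0],"roll":0},
  ],
)

```text
time: 46.18
tool_pos: [0.5315, 0.1086, 0.0243]
tool_rot: [3.141, -0.0, 1.375]
contact_force: [0.4, -0.5, -0.4]
opening: 0.0567
grip_force: 25.0
```

Request:
step_arm(
  commands=[
    {"translation":[0,0,0],"roll":0},
    {"translation":[0,0,0],"roll":0},
    {"translation":[0,0,0],"roll":0},
    {"translation":[0,0,-15],"roll":0},
    {"translation":[0,0,-30],"roll":0},
    {"translation":[0,0,-31],"roll":0.12},
    {"translation":[0,0,0],"roll":0.12},
    {"translation":[0,0,0],"roll":0.12},
    {"translation":[0,0,0],"roll":0.12},
    {"translation":[0,0,0],"roll":0.12},
    {"translation":[0,0,0],"roll":0.12},
    {"translation":[0,0,0],"roll":0.12},
    {"translation":[0,0,0],"roll":0.12},
    {"translation":[0,0,0],"roll":0.12},
    {"translation":[0,0,0],"roll":0.12},
    {"translation":[0,0,0],"roll":0.12},
    {"translation":[0,0,0],"roll":0.12},
    {"translation":[0,0,0],"roll":0.12},
    {"translation":[0,0,0],"roll":0.01},
    {"translation":[0,0,0],"roll":0},
  ],
  fingers=0.8,
)

```text
time: 47.85
tool_pos: [0.5313, 0.1086, 0.1002]
tool_rot: [3.141, 0.0, -0.192]
contact_force: [-0.1, 0.5, -0.8]
opening: 0.0731
grip_force: 0.0
```

```bash
python3 - <<'E'
from h import *
R=rings(snap('top','top10.png'));print(R); snap('side','side10.png')
a=search_frame('side','ring1');print([np.round(r['at'],3).tolist() for r in a])
plan([(*R[0][1],100,-.195)])
E
```

```text
[(np.float64(54.0), array([455.1, 387.2])), (np.float64(45.7), array([560.3, 290.6]))]
[[0.507, 0.126, 0.02], [0.452, 0.392, 0.011], [0.52, 0.122, 0.03], [0.559, 0.291, 0.007]]
at [531.3 108.6 100.2] -0.193 op 0.0731 t 48.0 F [0.6 0.6 0. ]
-> [ 4.551e+02  3.872e+02  1.000e+02 -1.950e-01] roll 0.002 rows>= 1 shift [-1.288e+02 -2.586e+02  2.000e-01] rows>= 8
```

Ring3 next: 9 rows of [-14.3, -28.7, 0].

Request:
step_arm(
  commands=[
    {"translation":[-14.3,-28.7,0],"roll":0},
    {"translation":[-14.3,-28.7,0],"roll":0},
    {"translation":[-14.3,-28.7,0],"roll":0},
    {"translation":[-14.3,-28.7,0],"roll":0},
    {"translation":[-14.3,-28.7,0],"roll":0},
    {"translation":[-14.3,-28.7,0],"roll":0},
    {"translation":[-14.3,-28.7,0],"roll":0},
    {"translation":[-14.3,-28.7,0],"roll":0},
    {"translation":[-14.3,-28.7,0],"roll":0},
    {"translation":[0,0,0],"roll":0},
    {"translation":[0,0,35],"roll":0},
    {"translation":[0,0,30],"roll":0},
    {"translation":[0,0,17],"roll":0},
    {"translation":[0,0,9],"roll":0},
    {"translation":[0,0,4],"roll":0},
    {"translation":[0,0,2.7],"roll":0},
    {"translation":[0,0,0],"roll":0},
    {"translation":[0,0,0],"roll":0},
  ],
)

```text
time: 49.5
tool_pos: [0.456, 0.3872, 0.0037]
tool_rot: [-3.14, -0.002, -0.195]
contact_force: [1.2, 0.3, -0.2]
opening: 0.0736
grip_force: 0.0
```

Request:
step_arm(
  commands=[
    {"translation":[0,0,0],"roll":0},
    {"translation":[0,0,0],"roll":0},
    {"translation":[0,0,0],"roll":0},
    {"translation":[0,0,0],"roll":0},
    {"translation":[0,0,0],"roll":0},
    {"translation":[0,0,0],"roll":0},
    {"translation":[0,0,0],"roll":0},
  ],
  fingers=0,
  grip_force=6,
)

```text
time: 50.08
tool_pos: [0.4554, 0.3871, 0.0028]
tool_rot: [-3.141, -0.0, -0.195]
contact_force: [-0.5, 1.2, 2.9]
opening: 0.05
grip_force: 6.0
```

Request:
step_arm(
  commands=[
    {"translation":[0,0,0],"roll":0},
    {"translation":[0,0,0],"roll":0},
    {"translation":[0,0,0],"roll":0},
    {"translation":[0,0,0],"roll":-0.12},
    {"translation":[0,0,0],"roll":-0.12},
    {"translation":[0,0,0],"roll":-0.12},
    {"translation":[0,0,0],"roll":-0.12},
    {"translation":[0,0,0],"roll":-0.12},
    {"translation":[0,0,0],"roll":-0.12},
    {"translation":[0,0,0],"roll":-0.12},
    {"translation":[0,0,0],"roll":-0.12},
    {"translation":[0,0,0],"roll":-0.12},
    {"translation":[0,0,0],"roll":-0.12},
    {"translation":[0,0,0],"roll":-0.12},
    {"translation":[0,0,0],"roll":-0.12},
    {"translation":[0,0,0],"roll":-0.12},
    {"translation":[0,0,0],"roll":-0.01},
    {"translation":[0,0,0],"roll":0},
  ],
  fingers=0.72,
)

```text
time: 51.58
tool_pos: [0.4551, 0.3868, 0.0022]
tool_rot: [-3.141, 0.0, 1.372]
contact_force: [0.2, -0.2, 1.4]
opening: 0.066
grip_force: 0.0
```

Request:
step_arm(
  commands=[
    {"translation":[0,0,0],"roll":0},
    {"translation":[0,0,0],"roll":0},
    {"translation":[0,0,0],"roll":0},
    {"translation":[0,0,0],"roll":0},
    {"translation":[0,0,0],"roll":0},
    {"translation":[0,0,0],"roll":0},
    {"translation":[0,0,0],"roll":0},
  ],
  fingers=0,
  grip_force=25,
)

```text
time: 52.17
tool_pos: [0.4552, 0.3869, 0.0024]
tool_rot: [-3.142, 0.0, 1.374]
contact_force: [-0.1, 0.0, -0.6]
opening: 0.0482
grip_force: 25.0
```

Request:
step_arm(
  commands=[
    {"translation":[0,0,-15],"roll":0},
    {"translation":[0,0,-35],"roll":0},
    {"translation":[0,0,-38],"roll":0},
    {"translation":[0,0,0],"roll":0},
    {"translation":[0,0,0],"roll":0},
    {"translation":[0,0,0],"roll":0},
  ],
)

```text
time: 52.67
tool_pos: [0.4548, 0.3867, 0.0901]
tool_rot: [-3.141, 0.0, 1.375]
contact_force: [-0.8, -0.9, -1.4]
opening: 0.0483
grip_force: 25.0
```

```bash
python3 - <<'E'
from h import *
plan([(531.3,108.6,90,1.376)])
E
```

```text
at [454.8 386.7  90.1] 1.375 op 0.0483 t 52.7 F [-0.8 -0.9 -1.4]
-> [531.3   108.6    90.      1.376] roll -0.001 rows>= 1 shift [-2.580e+02  1.289e+02  1.000e-01] rows>= 8
```

Request:
step_arm(
  commands=[
    {"translation":[-28.7,14.3,0],"roll":0},
    {"translation":[-28.7,14.3,0],"roll":0},
    {"translation":[-28.7,14.3,0],"roll":0},
    {"translation":[-28.7,14.3,0],"roll":0},
    {"translation":[-28.7,14.3,0],"roll":0},
    {"translation":[-28.7,14.3,0],"roll":0},
    {"translation":[-28.7,14.3,0],"roll":0},
    {"translation":[-28.7,14.3,0],"roll":0},
    {"translation":[-28.4,14.5,0],"roll":0},
    {"translation":[0,0,0],"roll":0},
    {"translation":[0,0,0],"roll":0},
    {"translation":[0,0,18],"roll":0},
    {"translation":[0,0,14],"roll":0},
    {"translation":[0,0,8],"roll":0},
    {"translation":[0,0,0],"roll":0},
    {"translation":[0,0,0],"roll":0},
  ],
)

```text
time: 54.0
tool_pos: [0.5307, 0.1096, 0.0499]
tool_rot: [-3.14, 0.0, 1.376]
contact_force: [0.4, -0.3, -0.9]
opening: 0.0483
grip_force: 25.0
```

Request:
step_arm(
  commands=[
    {"translation":[0,0,2.5],"roll":0},
    {"translation":[0,0,2],"roll":0},
    {"translation":[0,0,1.5],"roll":0},
    {"translation":[0,0,0],"roll":0},
    {"translation":[0,0,0],"roll":0},
  ],
)

```text
time: 54.42
tool_pos: [0.5314, 0.1087, 0.0447]
tool_rot: [3.141, -0.0, 1.375]
contact_force: [-0.6, 0.4, -0.3]
opening: 0.0486
grip_force: 25.0
```

Request:
step_arm(
  commands=[
    {"translation":[0,0,2],"roll":0},
    {"translation":[0,0,2],"roll":0},
    {"translation":[0,0,2],"roll":0},
    {"translation":[0,0,2],"roll":0},
    {"translation":[0,0,1.5],"roll":0},
    {"translation":[0,0,0],"roll":0},
    {"translation":[0,0,0],"roll":0},
  ],
)

```text
time: 55.0
tool_pos: [0.5313, 0.1087, 0.0349]
tool_rot: [-3.141, 0.0, 1.375]
contact_force: [0.1, -0.5, -0.4]
opening: 0.0483
grip_force: 25.0
```

Request:
step_arm(
  commands=[
    {"translation":[0,0,0.8],"roll":0},
    {"translation":[0,0,0],"roll":0},
    {"translation":[0,0,0],"roll":0},
  ],
)

```text
time: 55.25
tool_pos: [0.5315, 0.1088, 0.0344]
tool_rot: [3.141, -0.0, 1.375]
contact_force: [-0.2, -0.9, 1.5]
opening: 0.0479
grip_force: 25.0
```

Request:
step_arm(
  commands=[
    {"translation":[0,0,0],"roll":0},
    {"translation":[0,0,0],"roll":0},
    {"translation":[0,0,0],"roll":0},
    {"translation":[0,0,-15],"roll":0},
    {"translation":[0,0,-25],"roll":0},
    {"translation":[0,0,-26],"roll":0.12},
    {"translation":[0,0,0],"roll":0.12},
    {"translation":[0,0,0],"roll":0.12},
    {"translation":[0,0,0],"roll":0.12},
    {"translation":[0,0,0],"roll":0.12},
    {"translation":[0,0,0],"roll":0.12},
    {"translation":[0,0,0],"roll":0.12},
    {"translation":[0,0,0],"roll":0.12},
    {"translation":[0,0,0],"roll":0.12},
    {"translation":[0,0,0],"roll":0.12},
    {"translation":[0,0,0],"roll":0.12},
    {"translation":[0,0,0],"roll":0.12},
    {"translation":[0,0,0],"roll":0.12},
    {"translation":[0,0,0],"roll":0.01},
    {"translation":[0,0,0],"roll":0},
  ],
  fingers=0.72,
)

```text
time: 56.92
tool_pos: [0.5313, 0.1087, 0.1002]
tool_rot: [3.141, 0.0, -0.192]
contact_force: [-1.0, -0.7, -0.3]
opening: 0.0664
grip_force: 0.0
```

```bash
python3 - <<'E'
from h import *
R=rings(snap('top','top11.png'));print(R); snap('side','side11.png')
a=search_frame('side','ring1');print([np.round(r['at'],3).tolist() for r in a])
plan([(*R[0][1],100,-.195)])
E
```

```text
[(np.float64(45.7), array([560.3, 290.6]))]
[[0.513, 0.123, 0.026], [0.517, 0.121, 0.045], [0.555, 0.293, 0.009], [0.504, 0.129, 0.02]]
at [531.4 108.8 100.2] -0.193 op 0.0662 t 57.1 F [-0.3 -0.5 -0.3]
-> [ 5.603e+02  2.906e+02  1.000e+02 -1.950e-01] roll 0.002 rows>= 1 shift [  -6.8 -184.     0.2] rows>= 5
```

Ring4: 6 rows of [-1.1, -30.7, 0].

Request:
step_arm(
  commands=[
    {"translation":[-1.1,-30.7,0],"roll":0},
    {"translation":[-1.1,-30.7,0],"roll":0},
    {"translation":[-1.1,-30.7,0],"roll":0},
    {"translation":[-1.1,-30.7,0],"roll":0},
    {"translation":[-1.1,-30.7,0],"roll":0},
    {"translation":[-1.1,-30.7,0],"roll":0},
    {"translation":[0,0,0],"roll":0},
    {"translation":[0,0,35],"roll":0},
    {"translation":[0,0,30],"roll":0},
    {"translation":[0,0,17],"roll":0},
    {"translation":[0,0,9],"roll":0},
    {"translation":[0,0,4],"roll":0},
    {"translation":[0,0,2.7],"roll":0},
    {"translation":[0,0,0],"roll":0},
    {"translation":[0,0,0],"roll":0},
  ],
)

```text
time: 58.32
tool_pos: [0.5615, 0.2909, 0.0038]
tool_rot: [-3.141, -0.002, -0.195]
contact_force: [-0.0, -0.1, 0.2]
opening: 0.0659
grip_force: 0.0
```

Request:
step_arm(
  commands=[
    {"translation":[0,0,0],"roll":0},
    {"translation":[0,0,0],"roll":0},
    {"translation":[0,0,0],"roll":0},
    {"translation":[0,0,0],"roll":0},
    {"translation":[0,0,0],"roll":0},
    {"translation":[0,0,0],"roll":0},
    {"translation":[0,0,0],"roll":0},
  ],
  fingers=0,
  grip_force=6,
)

```text
time: 58.9
tool_pos: [0.5608, 0.2908, 0.0028]
tool_rot: [-3.141, -0.0, -0.195]
contact_force: [0.1, -0.2, 4.2]
opening: 0.0418
grip_force: 6.0
```

Request:
step_arm(
  commands=[
    {"translation":[0,0,0],"roll":0},
    {"translation":[0,0,0],"roll":0},
    {"translation":[0,0,0],"roll":0},
    {"translation":[0,0,0],"roll":-0.12},
    {"translation":[0,0,0],"roll":-0.12},
    {"translation":[0,0,0],"roll":-0.12},
    {"translation":[0,0,0],"roll":-0.12},
    {"translation":[0,0,0],"roll":-0.12},
    {"translation":[0,0,0],"roll":-0.12},
    {"translation":[0,0,0],"roll":-0.12},
    {"translation":[0,0,0],"roll":-0.12},
    {"translation":[0,0,0],"roll":-0.12},
    {"translation":[0,0,0],"roll":-0.12},
    {"translation":[0,0,0],"roll":-0.12},
    {"translation":[0,0,0],"roll":-0.12},
    {"translation":[0,0,0],"roll":-0.12},
    {"translation":[0,0,0],"roll":-0.01},
    {"translation":[0,0,0],"roll":0},
  ],
  fingers=0.63,
)

```text
time: 60.4
tool_pos: [0.5606, 0.2907, 0.0023]
tool_rot: [-3.141, 0.0, 1.372]
contact_force: [0.1, -0.1, -0.3]
opening: 0.0578
grip_force: 0.0
```

Request:
step_arm(
  commands=[
    {"translation":[0,0,0],"roll":0},
    {"translation":[0,0,0],"roll":0},
    {"translation":[0,0,0],"roll":0},
    {"translation":[0,0,0],"roll":0},
    {"translation":[0,0,0],"roll":0},
    {"translation":[0,0,0],"roll":0},
    {"translation":[0,0,0],"roll":0},
  ],
  fingers=0,
  grip_force=25,
)

```text
time: 60.98
tool_pos: [0.5606, 0.2907, 0.0024]
tool_rot: [-3.142, 0.0, 1.375]
contact_force: [-0.2, 0.1, -0.9]
opening: 0.0401
grip_force: 25.0
```

Request:
step_arm(
  commands=[
    {"translation":[0,0,-15],"roll":0},
    {"translation":[0,0,-35],"roll":0},
    {"translation":[0,0,-38],"roll":0},
    {"translation":[0,0,0],"roll":0},
    {"translation":[0,0,0],"roll":0},
    {"translation":[0,0,0],"roll":0},
  ],
)

```text
time: 61.48
tool_pos: [0.5602, 0.2906, 0.0901]
tool_rot: [-3.141, 0.0, 1.375]
contact_force: [-0.6, -0.5, -0.0]
opening: 0.0404
grip_force: 25.0
```

```bash
python3 - <<'E'
from h import *
plan([(531.3,108.7,90,1.376)])
E
```

```text
at [560.2 290.6  90.1] 1.375 op 0.0404 t 61.5 F [-0.6 -0.5 -0. ]
-> [531.3   108.7    90.      1.376] roll -0.001 rows>= 1 shift [-1.84e+02  6.90e+00  1.00e-01] rows>= 5
```

Request:
step_arm(
  commands=[
    {"translation":[-30.7,1.2,0],"roll":0},
    {"translation":[-30.7,1.2,0],"roll":0},
    {"translation":[-30.7,1.2,0],"roll":0},
    {"translation":[-30.7,1.2,0],"roll":0},
    {"translation":[-30.7,1.2,0],"roll":0},
    {"translation":[-30.5,0.9,0],"roll":0},
    {"translation":[0,0,0],"roll":0},
    {"translation":[0,0,0],"roll":0},
    {"translation":[0,0,15],"roll":0},
    {"translation":[0,0,10],"roll":0},
    {"translation":[0,0,5],"roll":0},
    {"translation":[0,0,0],"roll":0},
    {"translation":[0,0,0],"roll":0},
  ],
)

```text
time: 62.57
tool_pos: [0.5313, 0.1096, 0.0599]
tool_rot: [-3.14, 0.0, 1.376]
contact_force: [0.4, 0.3, -1.3]
opening: 0.0404
grip_force: 25.0
```

Request:
step_arm(
  commands=[
    {"translation":[0,0,2.5],"roll":0},
    {"translation":[0,0,2],"roll":0},
    {"translation":[0,0,1.5],"roll":0},
    {"translation":[0,0,0],"roll":0},
    {"translation":[0,0,0],"roll":0},
  ],
)

```text
time: 62.98
tool_pos: [0.5316, 0.1089, 0.0546]
tool_rot: [3.141, 0.0, 1.375]
contact_force: [-0.6, -0.3, -0.8]
opening: 0.0401
grip_force: 25.0
```

Request:
step_arm(
  commands=[
    {"translation":[0,0,2],"roll":0},
    {"translation":[0,0,2],"roll":0},
    {"translation":[0,0,2],"roll":0},
    {"translation":[0,0,2],"roll":0},
    {"translation":[0,0,1.4],"roll":0},
    {"translation":[0,0,0],"roll":0},
    {"translation":[0,0,0],"roll":0},
  ],
)

```text
time: 63.57
tool_pos: [0.5315, 0.1089, 0.0449]
tool_rot: [-3.141, 0.0, 1.375]
contact_force: [0.8, 0.6, -0.1]
opening: 0.0403
grip_force: 25.0
```

Request:
step_arm(
  commands=[
    {"translation":[0,0,0.8],"roll":0},
    {"translation":[0,0,0],"roll":0},
    {"translation":[0,0,0],"roll":0},
  ],
)

```text
time: 63.82
tool_pos: [0.5317, 0.109, 0.0444]
tool_rot: [3.141, -0.0, 1.375]
contact_force: [-0.2, -0.7, -0.2]
opening: 0.0407
grip_force: 25.0
```

Request:
step_arm(
  commands=[
    {"translation":[0,0,0],"roll":0},
    {"translation":[0,0,0],"roll":0},
    {"translation":[0,0,0],"roll":0},
    {"translation":[0,0,-15],"roll":0},
    {"translation":[0,0,-30],"roll":0},
    {"translation":[0,0,-35],"roll":0},
    {"translation":[0,0,-35],"roll":0},
    {"translation":[0,0,-35],"roll":0},
    {"translation":[0,-35,0],"roll":0},
    {"translation":[0,-35,0],"roll":0},
    {"translation":[0,-30,0],"roll":0},
    {"translation":[0,0,0],"roll":0},
    {"translation":[0,0,0],"roll":0},
    {"translation":[0,0,0],"roll":0},
  ],
  fingers=0.75,
)

```text
time: 64.98
tool_pos: [0.4344, 0.1284, 0.1948]
tool_rot: [3.14, -0.0, 1.375]
contact_force: [-0.1, 0.4, 0.8]
opening: 0.069
grip_force: 0.0
```

```bash
python3 - <<'E'
from h import *
plan([])
b=snap('top','top12.png');a=snap('side','side12.png')
cv2.imwrite('pics/c12.png',cv2.resize(a[180:300,310:470],(800,600),interpolation=cv2.INTER_CUBIC)[:,:,::-1])
cv2.imwrite('pics/c13.png',cv2.resize(b[190:300,300:440],(800,600),interpolation=cv2.INTER_CUBIC)[:,:,::-1])
E
```

```text
at [434.4 128.4 194.8] 1.375 op 0.069 t 65.0 F [-0.1  0.4  0.8]
```

View pics/c12.png

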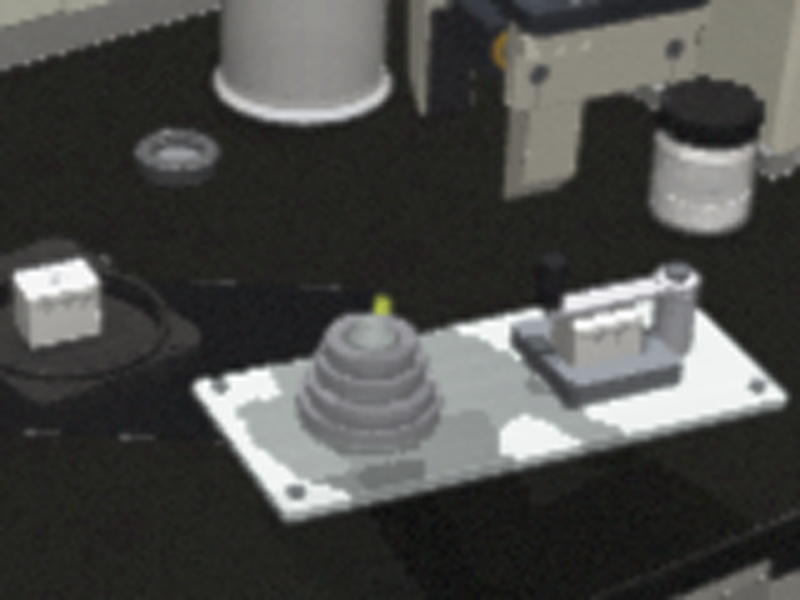

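View pics/c13.png

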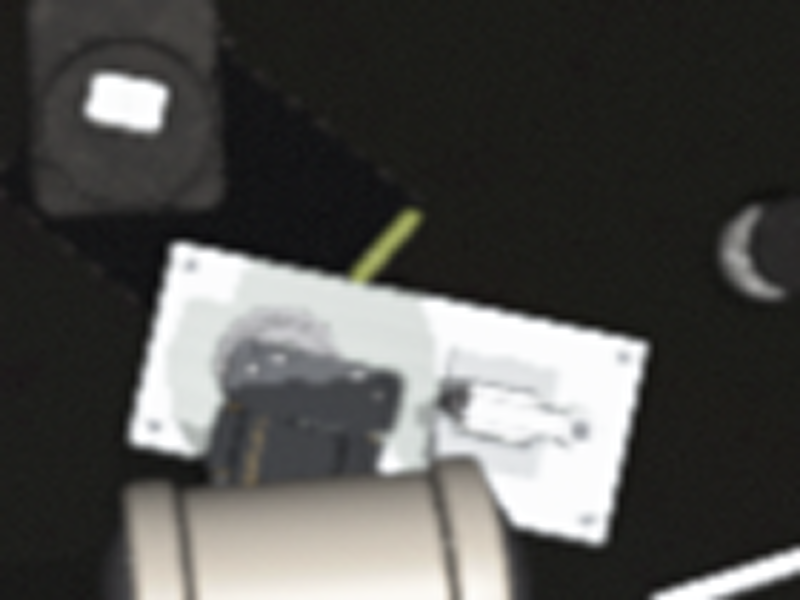

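The four rings are stacked flat on the post at (370,385), with the nose showing through ring4. The lever is shut over the new module and the old module is in the dish. Nothing is touching the arm, so I'm handing in.

```bash
python3 -c "
from cell import *
print(hand_in())"
```

```text
the job is handed in; nothing more can be done
None
```

The job is handed in: the old module is in the black dish, the new module is down in the socket with the lever shut over it, and all four rings lie flat on their steps. I checked this in the last pictures, but `hand_in` gave no verdict.

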